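# Release the tape roll held by a left-hand wing nut

## Robot

A 6-joint arm with a two-finger parallel gripper is mounted at the origin on the work surface. World frame = base frame: x ahead of the robot, y to its left, z up, the work surface at z = 0. Lengths are in m, angles in rad, forces in N, time in s.
With the tool pointing down it reaches from about 0.4 to 0.825 m from the base axis. Payload 7 kg.
Tool frame: the origin (TCP) lies between the finger pads; the fingertips stand 11 mm ahead of it and the grasp point (between the pads) lies 8 mm behind it; x points along the fingers, z is the direction in which the jaws open and shut, and the axes are right-handed (so a half turn about x gives the same grasp; the last joint's range is limited). The gripper opens to 88 mm and grips with 3 to 60 N. Pads are 19 mm wide; open, the fingers measure 130 mm over their backs; the gripper's body (78 mm by 193 mm) begins 47 mm behind the grasp point.
Start: joints at [1.495, 0.359, 0.012, 0, -1.224, -0.288], TCP at [0.24, 0.631, 0.2] pointing down, gripper open.
Joint ranges: [-3.07, 3.07], [-1.43, 2.12], [-1.02, 1.25], [-3.03, 1.67], [-3.05, -0], [-3.03, 3.03]. Speed limits (rad/s): [2.39, 2.39, 3.01, 3.14, 3.14, 3.14].

## Interface

Orientations are given as [roll, pitch, yaw] about the fixed x, y, z axes, in that order (R = Rz(yaw) Ry(pitch) Rx(roll)).
In Python, from station import arm gives the robot as it stands.
- The arm moves only by the tool jog_arm, never from a script. Its argument "motion" is a list of rows, each an object of numbers: "dx", "dy", "dz": the shift along the tool's x, y, z in m; "twist": the turn about the tool's x in degrees. In form: [{"dx": .., "dy": .., "dz": .., "twist": ..}, ...]. A call has 1 to 20 rows; each row is the pose to reach, as a shift and turn from the pose commanded when the call began, along the tool's axes at that moment; what a row does not reach only later rows make up. A row lasts 1/12 s, in which the tool goes at most 41.7 mm and 7.16 degrees, less where a joint would pass 70% of its speed; a pose out of reach is approached as far as the arm can. A call with a gripper value outside its range is refused whole. "gripper" is the finger opening in m, from 0 to 0.0876, set as the call begins (left out, the last holds). The fingers move at their own pace and stop on an object; "newtons" is the grip in N (left out, the last holds). Time passes only in rows, so rows that repeat a pose let the fingers close. It gives the time, the measured TCP pose, the force and the opening at its end, in the units of the state.
- arm.get_state(): the state, without advancing time (a new reading comes with each control period).
- arm.grab_frame(name): name is "side" or "top"; returns the picture (480x640x3 uint8, red, green, blue); there is no depth.
- arm.camera_model(name): a dict with "camera_matrix" (3x3 intrinsics, pixels), "eye" and "attitude" of the camera in the world. Camera axes: x right, y down, z forward; pixel columns grow to the right and rows downward; lengths in m; the calibration is good to about 2 mm. A picture is of the moment at which its call begins. camera_model takes no time and is no camera call.
- arm.job_done(): hands the job in, once; it reports no verdict.
The state is a dict: "t": time; "q": joint angles; "qd": joint speeds; "joint_efforts": joint torques, N m; "eef_pos": TCP position; "ee_rot": TCP orientation; "force": force on the tool from outside, world axes, zero at the start; "moment": the same for the moment, N m; "width": finger opening in m.
Only numpy, scipy, OpenCV 4.12 (cv2) and the standard library are available. Lean on these libraries where they do the work, as an engineer would, in place of code of your own. Each camera call takes 0.05 s, during which the arm holds its last target.

## Task

Free the roll of amber tape on the dispenser for changing. Its red wing nut has a left-hand thread, so back it off clockwise (seen from above) by about one full turn feeling with a light nudge that it gives and never forcing it tighter; then draw the slotted clamp plate out from under the nut by its blue tab and set it down flat in the black tray without dropping it. Leave the tape roll on the dispenser and the other things on the bench where they are.

Things in the scene. Friction and masses are not known exactly. Their poses are not given: they have to be found in the camera images.
- dispenser: Grey tape dispenser fixed to the bench, 210 mm across at its foot, 156 mm at the top; the black platter's top is 95 mm up and does not turn. Origin on the spindle axis at bench level, z up. The clamp plate is drawn out towards its -x side (control panel). On its +x side stand a housing (59 mm high, to 173 mm from the axis) and a tape guide (120 mm high, 105 mm from the axis).
- spindle_top (a point): Top centre of the dispenser's steel spindle, 14 mm across, 182 mm above the bench.
- nut (a joint): Red wing nut, left-hand thread: its angle on the spindle in rad, growing CLOCKWISE seen from above, which loosens and raises it 8 mm a turn. Starts at 0.05 to 0.4; at 0 it is tight and stops, its flange 3 mm deep in the plate's recess, trapping the plate. Friction 0.14 N m (about 5 N on a wing, 30 mm out); stays where left. Flange out of the recess at 2.4, well clear at 5 to 7, end stop 10.5.
- spindle (a joint): Elastic wind-up of the spindle in rad, 0 at rest, 3 N m per rad, positive clockwise seen from above. Loosening the nut winds it to about +0.05; pushing the nut the wrong way, once tight, winds it negative: at -0.25 (some 0.75 N m, 25 N on a wing) the nut has been forced.
- nut_wings (a point): On the spindle axis at mid-height of the nut's two wings, 150 mm above the bench when tight, rising with the nut. z up; the wings point along its +y and -y, 72 mm over both, each 10 mm thick, 22 mm high (11 mm above and below this point), from the 25 mm wide hub to 36 mm from the axis. A round flange, 36 mm across, ends 23 mm below this point; the hub ends 13 mm above it.
- clamp_plate: Aluminium slotted plate, 112 x 64 x 10 mm (x, y, z), about 0.24 kg, lying loose on the tape roll, underside 120 mm up. Origin on its underside, on the spindle axis while fitted. An 18 mm slot opens at its +x end (32 mm off), so it comes off along its own -x: 40 mm frees the slot, 70 mm clears the wings for lifting. Around the slot a recess 42 mm wide, 3.5 mm deep, takes the nut's flange.
- plate_tab (a point): Grip point on the plate's upright blue tab: 76 mm from the plate's origin along its -x, 34 mm above its underside, 12 mm below the tab's top edge. The tab is 8 mm thick along the plate's x, 44 mm wide along its y; pinch it from above, fingers closing along the plate's x. Axes as the plate.
- plate_mid (a point): Middle of the clamp plate's underside, 25 mm from its origin along -x. Axes as the plate.
- tape_roll: Roll of amber tape on a brown core, 140 mm across, 77 mm bore, 25 mm high, 0.42 kg, lying loose on the platter, centred by a 72 mm hub in its bore. Origin at the centre of its underside.
- tray: Shallow open black tray fixed to the bench, 240 mm (x) by 190 mm (y) outside, 5 mm walls and floor, rim 20 mm above the bench. Origin at the centre of its underside. It stands to the left or the right of the dispenser.
- tray_in (a point): Centre of the tray's inner floor, 5 mm above the bench. Axes as the tray.
- boards: Stack of circuit boards, 152 by 112 mm, 34 mm high, loose, on the other side of the dispenser from the tray; leave alone. Origin at the centre of its underside.
- cleaner: White plastic bottle with blue cap, 64 mm across, 150 mm high, loose, far left; leave alone. Origin at the centre of its underside.
- spare_roll: Spare roll of amber tape, 112 mm across, 25 mm high, lying flat, loose, far right; leave alone. Origin at the centre of its underside.
There are look-alikes about, which are no part of the job. What is shaped like the clamp_plate but turquoise is not meant.

How it is judged:
On the way, in this order (a step that is already met when the one before it is completed fails the run):
1. the wing nut is backed off clockwise to at least 4 rad while the clamp plate is still in place around the spindle (value of joint nut above 4 rad and horizontal distance between clamp_plate and dispenser below 0.02 m), for 0.2 s.
2. the clamp plate is drawn out clear of the spindle (horizontal distance between clamp_plate and dispenser above 0.06 m), for 0.2 s.
At the end, for the whole second after the job is handed in: The wing nut is backed off by at least 4 rad from tight, the clamp plate lies at rest, flat (within 0.06 rad, tab up) on the floor of the black tray, released, and the tape roll lies flat on the platter, centred within 6 mm (value of joint nut above 4 rad and x of plate_mid in the frame of tray_in between -0.1 and 0.1 m and y of plate_mid in the frame of tray_in between -0.075 and 0.075 m and z of plate_mid in the frame of tray_in below 0.004 m and angle between clamp_plate's own z axis and vertical below 0.06 rad and linear speed of clamp_plate below 0.02 m/s and horizontal distance between tape_roll and dispenser below 0.006 m and height (world z) of tape_roll between 0.092 and 0.1 m and angle between tape_roll's own z axis and vertical below 0.05 rad); the robot touches nothing.
It fails at once if the nut is forced the wrong way, tighter (spindle wound anticlockwise by more than 0.25 rad, about 0.75 N m) (value of joint spindle below -0.25 rad).
It fails at once if the tape roll is lifted or pulled off its seat (more than 15 mm) (distance of tape_roll from where it was at the start of the episode above 0.015 m).
It fails at once if the clamp plate falls into or around the tray faster than 0.6 m/s (dropped or flung) (horizontal distance between plate_mid and tray_in below 0.2 m and height (world z) of clamp_plate below 0.04 m and linear speed of clamp_plate above 0.6 m/s).
It fails at once if the stack of boards, the bottle or the spare roll is moved more than 20 mm, or the bottle tipped (distance of any of boards, cleaner, spare_roll from where it was at the start of the episode above 0.02 m or angle between cleaner's own z axis and vertical above 0.3 rad).
It also fails if it takes over 61 s, if anything falls off the work surface, if the arm or the gripper's body presses on something with over 40 N, if the wrist force passes 120 N, or if a joint passes its speed limit or range.

## Working session

There is one attempt and no reset: what is moved stays moved. The work goes in short steps, Python scripts to look and compute and a tool call to move; the robot and the scene stay as the last step left them, time stands still between calls to the robot, and variables do not carry over. Pictures are saved under pics/ and viewed, and the job is handed in when it is done.

Besides the shell and the picture viewer there is one more tool, called by a JSON object that holds its "api" and its "payload". jog_arm: Moves the arm, as the interface text tells. Its arguments: {"type":"object","properties":{"motion":{"type":"array"},"gripper":{"type":"number"},"newtons":{"type":"number"}},"required":["motion"]}

```bash
ls; mkdir -p pics; python3 - <<'E'
from station import arm
import cv2,json
for n in("side","top"):
    im=arm.grab_frame(n); cv2.imwrite(f"pics/{n}0.png",im[:,:,::-1]); m=arm.camera_model(n); print(n,m)
print(arm.get_state())
E
```

```text
pics
side {'camera_matrix': array([[478.40533667,   0.        , 315.0565041 ],
       [  0.        , 478.40533667, 241.96923137],
       [  0.        ,   0.        ,   1.        ]]), 'eye': array([0.14904499, 0.53731283, 0.89052708]), 'attitude': array([-2.43559928,  0.00982784, -2.50860776])}
top {'camera_matrix': array([[530.67124875,   0.        , 327.48465631],
       [  0.        , 530.67124875, 231.85395276],
       [  0.        ,   0.        ,   1.        ]]), 'eye': array([ 0.2741217 , -0.00453429,  1.33075483]), 'attitude': array([-2.90799493e+00,  9.24251085e-04, -1.54089075e+00])}
{'t': 0.1, 'q': array([ 1.49508421e+00,  3.59295732e-01,  1.11788541e-02, -2.68142194e-04,
       -1.22410804e+00, -2.88084064e-01]), 'qd': array([ 0.00033233, -0.00318147,  0.00387238,  0.00026991, -0.00061273,
       -0.00182668]), 'joint_efforts': array([-1.23844944e-03, -5.84160376e+01,  2.93753135e+01,  7.01555684e+00,
        1.01704712e-02, -4.09636459e-05]), 'eef_pos': array([0.24006724, 0.63037545, 0.19944867]), 'ee_rot': array([ 0.11344404,  1.56934566, -1.82123976]), 'force': array([ 0.43124668, -0.11076419, -0.66453998]), 'moment': array([ 0.00717396, -0.01221529, -0.01083093]), 'width': 0.08756980698653874}
```

View pics/side0.png

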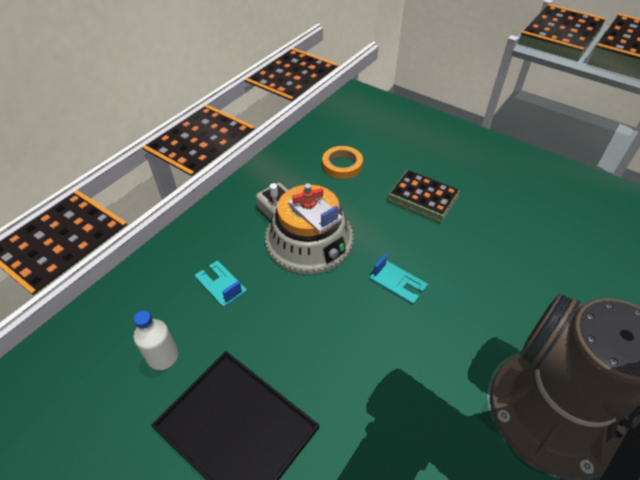

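View pics/top0.png

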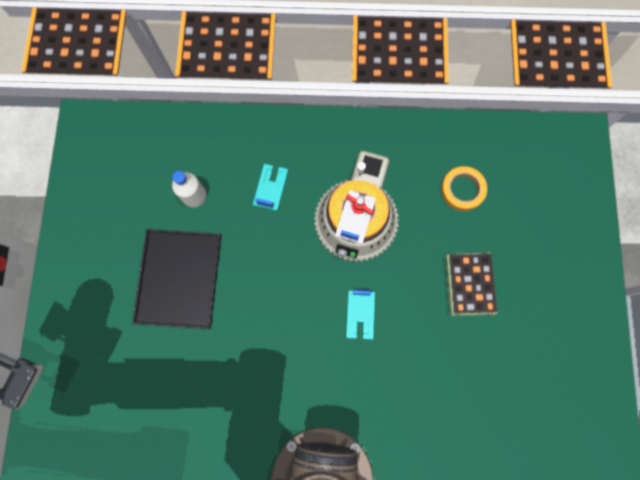

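The arm stands clear of the left edge. Things that could be mistaken for the clamp plate, with their top-view pixels:
- Turquoise slotted plate at (270,187).
- Turquoise slotted plate at (361,315).
- Aluminium plate on the dispenser under the red nut at (355,220). This is my choice by the description.

For the roll, the one on the dispenser is at (358,208) and the spare is at (465,188). The tray is at (178,280). Next I'll check the choice in close crops.

```bash
python3 - <<'E'
import cv2,numpy as np
a=cv2.imread("pics/side0.png")[170:280,250:370]; b=cv2.imread("pics/top0.png")[145:265,305:410]
a=cv2.resize(a,(400,400*110//120),interpolation=cv2.INTER_CUBIC);b=cv2.resize(b,(390,390*120//105),interpolation=cv2.INTER_CUBIC)
o=np.zeros((450,800,3),np.uint8);o[:a.shape[0],:400]=a;o[:b.shape[0],405:405+390]=b
cv2.imwrite("pics/crop0.png",o)
E
```

```text
(no output)
```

View pics/crop0.png

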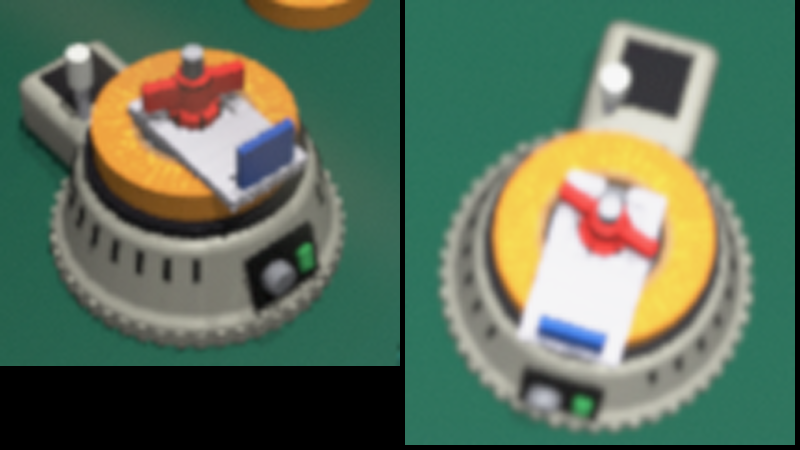

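```bash
cat > h.py <<'E'
from station import arm
import cv2,numpy as np
from scipy.spatial.transform import Rotation as Ro
def cam(n):
    m=arm.camera_model(n); return np.array(m["camera_matrix"]),np.array(m["eye"]),Ro.from_euler("xyz",m["attitude"]).as_matrix()
def ray(n,p,z=None):
    K,e,R=cam(n); d=R@np.linalg.solve(K,np.r_[p,1.]); 
    return (e+d*(z-e[2])/d[2]) if z is not None else (e,d/np.linalg.norm(d))
def tri(p,q):
    A=[];b=[]
    for n,x in(("side",p),("top",q)):
        e,d=ray(n,x);P=np.eye(3)-np.outer(d,d);A.append(P);b.append(P@e)
    return np.linalg.lstsq(np.vstack(A),np.hstack(b),rcond=None)[0]
def proj(n,X):
    K,e,R=cam(n); c=K@(R.T@(np.array(X)-e)); return c[:2]/c[2]
def mask(im,col,box=None):
    h=cv2.cvtColor(im,cv2.COLOR_RGB2HSV).astype(int);H,S,V=h[...,0],h[...,1],h[...,2]
    m={"red":((H<7)|(H>172))&(S>140)&(V>80),"blue":(H>105)&(H<128)&(S>130)&(V>60),
       "amber":(H>10)&(H<28)&(S>140)&(V>120),"black":(V<50)}[col].astype(np.uint8)
    if box is not None:
        x0,y0,x1,y1=box;k=np.zeros_like(m);k[y0:y1,x0:x1]=1;m=m*k
    return m
def big(m):
    c,_=cv2.findContours(m,cv2.RETR_EXTERNAL,cv2.CHAIN_APPROX_NONE); return max(c,key=cv2.contourArea)
E
python3 - <<'E'
from h import *
import sys
S=cv2.imread("pics/side0.png")[:,:,::-1].copy();T=cv2.imread("pics/top0.png")[:,:,::-1].copy()
for n,im,br,bb in(("side",S,(280,170,340,225),(310,200,350,230)),("top",T,(335,180,385,225),(335,222,365,246))):
    for col,b,z in(("red",br,.15),("blue",bb,.154)):
        c=big(mask(im,col,b));r=cv2.minAreaRect(c);bx=cv2.boxPoints(r)
        print(n,col,cv2.contourArea(c),[np.round(v,1) for v in r[:2]],r[2]);print([np.round(ray(n,p,z),4)[:2] for p in bx], ray(n,r[0],z)[:2])
c=big(mask(T,"black",(120,220,230,340)));r=cv2.minAreaRect(c)
print("tray",r,[np.round(ray("top",p,.02),3)[:2] for p in cv2.boxPoints(r)],ray("top",r[0],.02))
# pixel of steel spindle top from crop: side (192,52)/(400/120), top (204,205)/(390/105)
p=(250+190/3.333,170+48/3.333);q=(305+203/3.714,145+204/3.714)
print(p,q,tri(p,q),ray("top",q,.182),ray("side",p,.182))
# platter/roll amber ellipse: top ring
for n,im,b in(("top",T,(320,170,395,245)),("side",S,(270,180,345,240))):
    c=big(mask(im,"amber",b));h=cv2.convexHull(c);e=cv2.fitEllipse(h);print(n,e,ray(n,e[0],.12))
# tab edges
E
```

```text
side red 287.5 [array([308.2, 198.7]), array([16.7, 30.1])] 81.8698959350586
[array([ 0.6558, -0.0543]), array([ 0.6098, -0.1043]), array([ 0.575 , -0.0649]), array([ 0.6199, -0.0167])] [ 0.61490787 -0.05967028]
side blue 19.5 [array([329.1, 211.1]), array([ 2. , 16.1])] 60.945396423339844
[array([ 0.5612, -0.0355]), array([ 0.5502, -0.0723]), array([ 0.5454, -0.0691]), array([ 0.5565, -0.0325])] [ 0.55334534 -0.05219795]
top red 129.5 [array([357.9, 206.8]), array([29.6, 10.9])] 29.357755661010742
[array([ 0.6215, -0.0274]), array([ 0.6448, -0.0393]), array([ 0.6115, -0.0997]), array([ 0.5885, -0.0876])] [ 0.61648414 -0.06360758]
top blue 44.0 [array([349.2, 234.8]), array([16.1,  3.8])] 18.43494987487793
[array([ 0.5499, -0.026 ]), array([ 0.5584, -0.0285]), array([ 0.5475, -0.0636]), array([ 0.539, -0.061])] [ 0.54866002 -0.0448012 ]
tray ((141.76968383789062, 275.96612548828125), (2.7352869510650635, 91.07923889160156), 8.365885734558105) [array([0.349, 0.472]), array([0.575, 0.464]), array([0.574, 0.457]), array([0.348, 0.465])] [0.45922176 0.46494913 0.02      ]
(307.005700570057, 184.4014401440144) (359.6580506192784, 199.92730210016157) [ 0.62234134 -0.06576368  0.18420447] [ 0.62350826 -0.0656792   0.182     ] [ 0.62327364 -0.06774552  0.182     ]
top ((357.98876953125, 209.22689819335938), (57.2493896484375, 60.47212600708008), 104.77973175048828) [ 0.61927252 -0.06539118  0.12      ]
side ((300.2297668457031, 209.92999267578125), (43.533470153808594, 49.944149017333984), 147.2408905029297) [ 0.6267321  -0.04466395  0.12      ]
```

```bash
python3 - <<'E'
from h import *
s=arm.get_state();R=Ro.from_euler("xyz",s["ee_rot"]).as_matrix();print(np.round(R,3), np.arctan2(R[1,2],R[0,2]))
T=cv2.imread("pics/top0.png")[:,:,::-1].copy()
g=cv2.cvtColor(T,cv2.COLOR_RGB2HSV);print(g[280,178],g[350,180],g[320,60],g[233,180],g[250,90])
m=((g[...,2]<60)&(g[...,1]<110)).astype(np.uint8);k=np.zeros_like(m);k[222:335,125:228]=1;m*=k
m=cv2.morphologyEx(m,cv2.MORPH_OPEN,np.ones((3,3)))
c=big(m);r=cv2.minAreaRect(c);print(r);a=cv2.approxPolyDP(c,5,True)[:,0]
for p in a: print(p,np.round(ray("top",p.astype(float),.02),3))
print("ctr",ray("top",r[0],.015))
for X in [(.46,.36,.02)]:print(proj("top",X),proj("side",X))
# bottle, side
E
```

```text
[[-0.     0.935 -0.356]
 [-0.001 -0.356 -0.935]
 [-1.     0.     0.001]] -1.9346839185847342
[115  22  71] [ 81 151 120] [ 80 154  73] [120  15  51] [ 80 155 117]
((142.657958984375, 272.52294921875), (4.166013717651367, 86.27320098876953), 8.259438514709473)
[150 230] [0.577 0.457 0.02 ]
[135 315] [0.363 0.471 0.02 ]
ctr [0.46865908 0.46547992 0.015     ]
[183.82994929 276.90088539] [240.06090593 415.13003362]
```

The crops confirm it: an aluminium plate with a blue tab, held under the red wing nut. The spindle axis is near (0.622, -0.066), the plate yaw is about -16°, and the wing axis is along about 61° yaw. Next I'll raise the tool and move it over the spindle, with the jaws turned off the wings.

{"api": "jog_arm", "payload": {"motion": [{"dx": -0.04, "dy": 0, "dz": 0, "twist": 0}, {"dx": -0.07, "dy": 0.02, "dz": 0.02, "twist": -5}, {"dx": -0.07, "dy": 0.605, "dz": 0.515, "twist": -60}, {"dx": -0.07, "dy": 0.605, "dz": 0.515, "twist": -60}, {"dx": -0.07, "dy": 0.605, "dz": 0.515, "twist": -60}, {"dx": -0.07, "dy": 0.605, "dz": 0.515, "twist": -60}, {"dx": -0.07, "dy": 0.605, "dz": 0.515, "twist": -60}, {"dx": -0.07, "dy": 0.605, "dz": 0.515, "twist": -60}, {"dx": -0.07, "dy": 0.605, "dz": 0.515, "twist": -60}, {"dx": -0.07, "dy": 0.605, "dz": 0.515, "twist": -60}, {"dx": -0.07, "dy": 0.605, "dz": 0.515, "twist": -60}, {"dx": -0.07, "dy": 0.605, "dz": 0.515, "twist": -60}, {"dx": -0.07, "dy": 0.605, "dz": 0.515, "twist": -60}, {"dx": -0.07, "dy": 0.605, "dz": 0.515, "twist": -60}, {"dx": -0.07, "dy": 0.605, "dz": 0.515, "twist": -60}, {"dx": -0.07, "dy": 0.605, "dz": 0.515, "twist": -60}, {"dx": -0.07, "dy": 0.605, "dz": 0.515, "twist": -60}, {"dx": -0.07, "dy": 0.605, "dz": 0.515, "twist": -60}, {"dx": -0.07, "dy": 0.605, "dz": 0.515, "twist": -60}, {"dx": -0.07, "dy": 0.605, "dz": 0.515, "twist": -60}], "gripper": 0.046}}

```text
t: 1.77
eef_pos: [0.6134, -0.0508, 0.27]
ee_rot: [-2.492, 1.57, 2.904]
force: [1.7, 0.7, 0.7]
width: 0.0462
```

```bash
cat >> h.py <<'E'
def st(tgt=None):
    s=arm.get_state();R=Ro.from_euler("xyz",s["ee_rot"]).as_matrix()
    print("t",round(s["t"],2),"pos",np.round(s["eef_pos"],4),"tip",np.round(R[:,0],3),"zyaw",round(np.arctan2(R[1,2],R[0,2]),3),"q",np.round(s["q"],2),"F",np.round(s["force"],1),"M",np.round(s["moment"],2),"w",round(s["width"],4))
    if tgt is not None: print("tool delta",np.round(R.T@(np.array(tgt)-s["eef_pos"]),4))
    return s,R
E
python3 - <<'E'
from h import *
T=arm.grab_frame("top");S=arm.grab_frame("side")
cv2.imwrite("pics/top1.png",T[:,:,::-1]);cv2.imwrite("pics/side1.png",S[:,:,::-1])
st((.6222,-.0657,.155))
E
```

```text
t 1.87 pos [ 0.6142 -0.0537  0.2686] tip [-0.002 -0.001 -1.   ] zyaw -0.893 q [ 0.23  0.23 -0.01  0.   -1.33  2.02] F [0.2 0.2 0.1] M [ 0.04 -0.02 -0.01] w 0.046
tool delta [ 0.1135 -0.001   0.0144]
```

View pics/top1.png

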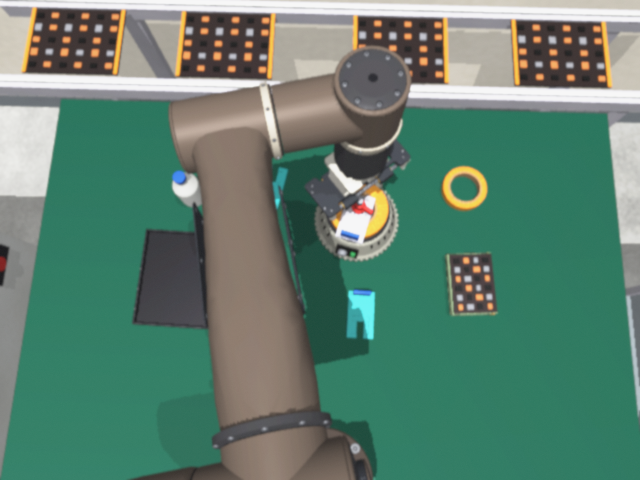

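View pics/side1.png

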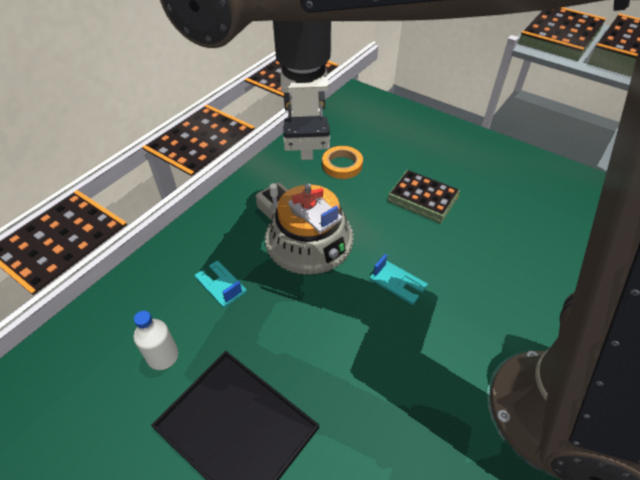

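The tool is over the spindle but about 14 mm short, and the wings are visible through the jaws, roughly 68° off them. I'll centre it and go down.

{"api": "jog_arm", "payload": {"motion": [{"dx": 0, "dy": -0.001, "dz": 0.0145, "twist": 0}, {"dx": 0.03, "dy": -0.001, "dz": 0.0145, "twist": 0}, {"dx": 0.06, "dy": -0.001, "dz": 0.0145, "twist": 0}, {"dx": 0.06, "dy": -0.001, "dz": 0.0145, "twist": 0}, {"dx": 0.06, "dy": -0.001, "dz": 0.0145, "twist": 0}]}}

```text
t: 2.28
eef_pos: [0.6204, -0.0607, 0.2092]
ee_rot: [-1.99, 1.567, -2.877]
force: [-0.4, 0.1, 1.2]
width: 0.0456
```

```bash
python3 - <<'E'
from h import *
st((.6222,-.0657,.155))
T=arm.grab_frame("top");S=arm.grab_frame("side")
cv2.imwrite("pics/c1.png",np.hstack([cv2.resize(T[130:270,290:430],(400,400)),cv2.resize(S[120:260,230:370],(400,400))])[:,:,::-1])
E
```

```text
t 2.28 pos [ 0.6204 -0.0607  0.2092] tip [-0.004 -0.001 -1.   ] zyaw -0.887 q [ 0.22  0.27 -0.09  0.   -1.21  2.04] F [-0.4  0.1  1.2] M [-0.15 -0.14  0.05] w 0.0456
tool delta [ 0.0542 -0.0016  0.0051]
```

View pics/c1.png

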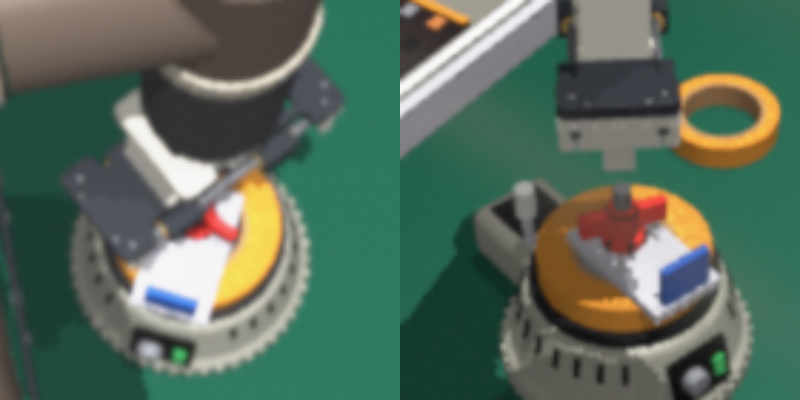

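{"api": "jog_arm", "payload": {"motion": [{"dx": 0, "dy": 0, "dz": 0, "twist": 0}, {"dx": 0, "dy": 0, "dz": 0, "twist": 0}, {"dx": 0, "dy": 0, "dz": 0, "twist": 0}, {"dx": 0, "dy": 0, "dz": 0, "twist": 0}]}}

```text
t: 2.72
eef_pos: [0.6216, -0.0605, 0.2112]
ee_rot: [1.044, 1.569, 0.157]
force: [0.1, -0.7, 0.5]
width: 0.0461
```

```bash
python3 - <<'E'
from h import *
s,R=st((.6222,-.0657,.155))
tip=s["eef_pos"]+R[:,0]*.011
for w in(.0228,.033,-.0228,-.033):print(proj("side",tip+R[:,2]*w),proj("top",tip+R[:,2]*w))
E
```

```text
t 2.72 pos [ 0.6216 -0.0605  0.2112] tip [ 0.001  0.    -1.   ] zyaw -0.887 q [ 0.22  0.27 -0.09  0.   -1.21  2.04] F [ 0.1 -0.7  0.5] M [-0.11 -0.01  0.03] w 0.0461
tool delta [ 0.0562 -0.0029  0.0044]
[304.9906324  173.14729793] [365.82819667 192.33334876]
[304.81694606 170.02110554] [369.40975039 189.67538592]
[305.79504572 187.62598932] [349.7106866  204.29456621]
[305.98149613 190.98192319] [346.08158989 206.98781192]
```

{"api": "jog_arm", "payload": {"motion": [{"dx": 0, "dy": -0.003, "dz": 0.0045, "twist": 0}, {"dx": 0, "dy": -0.003, "dz": 0.0045, "twist": 0}, {"dx": 0.015, "dy": -0.003, "dz": 0.0045, "twist": 0}, {"dx": 0.03, "dy": -0.003, "dz": 0.0045, "twist": 0}, {"dx": 0.042, "dy": -0.003, "dz": 0.0045, "twist": 0}, {"dx": 0.05, "dy": -0.003, "dz": 0.0045, "twist": 0}, {"dx": 0.056, "dy": -0.003, "dz": 0.0045, "twist": 0}, {"dx": 0.056, "dy": -0.003, "dz": 0.0045, "twist": 0}, {"dx": 0.056, "dy": -0.003, "dz": 0.0045, "twist": 0}]}}

```text
t: 3.47
eef_pos: [0.622, -0.0662, 0.1544]
ee_rot: [-0.732, 1.571, -1.62]
force: [-0.2, -0.1, -0.0]
width: 0.046
```

```bash
python3 - <<'E'
from h import *
st((.6222,-.0657,.155))
T=arm.grab_frame("top");S=arm.grab_frame("side")
cv2.imwrite("pics/c2.png",np.hstack([cv2.resize(T[150:250,310:410],(400,400)),cv2.resize(S[150:250,260:360],(400,400))])[:,:,::-1])
E
```

```text
t 3.47 pos [ 0.622  -0.0662  0.1544] tip [-0. -0. -1.] zyaw -0.887 q [ 0.21  0.31 -0.17  0.   -1.09  2.05] F [-0.2 -0.1 -0. ] M [-0.03 -0.12 -0.06] w 0.046
tool delta [-0.0006  0.0004 -0.0003]
```

View pics/c2.png

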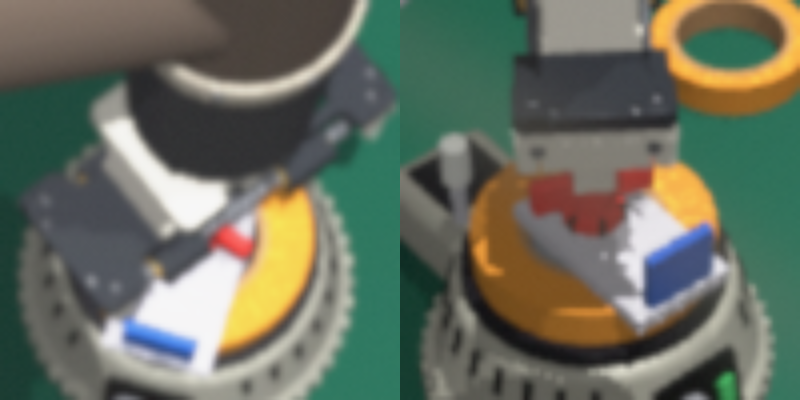

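```bash
python3 - <<'E'
from h import *
S=arm.grab_frame("side");cv2.imwrite("pics/side2.png",S[:,:,::-1])
s,R=st()
tip=s["eef_pos"]+R[:,0]*.011
c=cv2.resize(S[140:240,250:350],(600,600),interpolation=cv2.INTER_CUBIC)
for w,col in((.023,(0,255,0)),(.044,(0,255,0)),(-.023,(255,0,255)),(-.044,(255,0,255))):
  for h in (0,.02):
    p=proj("side",tip+R[:,2]*w-R[:,0]*h);print(w,h,p);cv2.circle(c,tuple(int(v) for v in (p-[250,140])*6),4,col,-1)
cv2.imwrite("pics/c3.png",c[:,:,::-1])
E
```

```text
t 3.62 pos [ 0.6224 -0.066   0.1551] tip [ 0.001  0.    -1.   ] zyaw -0.887 q [ 0.21  0.31 -0.17  0.   -1.09  2.05] F [-0.3  0.2 -0.2] M [-0.04 -0.04 -0.02] w 0.0459
0.023 0 [306.81829688 190.43871717]
0.023 0.02 [306.62215969 183.87916172]
0.044 0 [306.45661233 184.09779825]
0.044 0.02 [306.25784219 177.53143663]
-0.023 0 [307.64328585 204.90211666]
-0.023 0.02 [307.45363922 198.36653468]
-0.044 0 [308.03567337 211.7813086 ]
-0.044 0.02 [307.84935062 205.26125474]
```

View pics/c3.png

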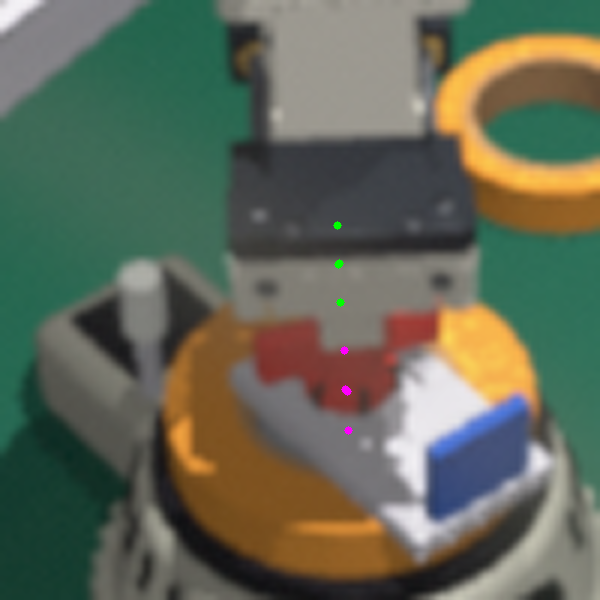

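```bash
python3 - <<'E'
from h import *
S=cv2.imread("pics/side2.png");T=arm.grab_frame("top")[:,:,::-1].copy()
s,R=st();P=s["eef_pos"]
def box(c,n,o,k,x0,x1,y,w0,w1,col):
    q={}
    for i,X in enumerate((x0,x1)):
        for j,Y in enumerate((-y,y)):
            for l,W in enumerate((w0,w1)): q[i,j,l]=tuple(int(v) for v in (proj(n,P+R@np.array([X,Y,W]))-o)*k)
    for a in q:
        for b in q:
            if a<b and sum(u!=v for u,v in zip(a,b))==1: cv2.line(c,q[a],q[b],col,1)
o=[]
for n,I,of in(("side",S,(245,100)),("top",T,(300,140))):
    c=cv2.resize(I[of[1]:of[1]+130,of[0]:of[0]+130],(520,520),interpolation=cv2.INTER_CUBIC)
    c2=c.copy()
    box(c2,n,np.array(of),4,-.055,-.1,.039,-.0965,.0965,(0,255,255))
    box(c2,n,np.array(of),4,.011,-.055,.0095,-.044,-.023,(255,0,255))
    box(c2,n,np.array(of),4,.011,-.055,.0095,.023,.044,(0,255,0))
    o+= [cv2.resize(c2,(400,400))]
cv2.imwrite("pics/c4.png",np.hstack(o))
E
```

```text
t 3.67 pos [ 0.6223 -0.066   0.1551] tip [ 0.001  0.    -1.   ] zyaw -0.887 q [ 0.21  0.31 -0.17  0.   -1.09  2.05] F [ 1.2 -0.8 -0.2] M [-0.07 -0.04 -0.05] w 0.046
```

View pics/c4.png

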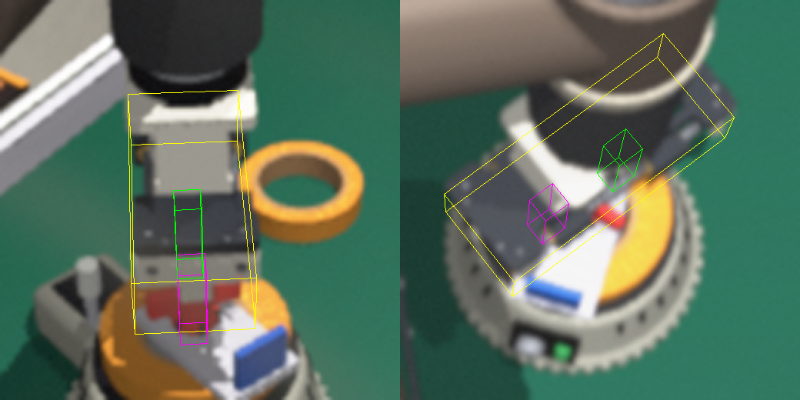

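The top view matches the predicted gripper. In the side view the fingertip shows about 8 px higher than I predicted. I'll open the jaws a little to see how the near finger moves.

{"api": "jog_arm", "payload": {"motion": [{"dx": 0, "dy": 0, "dz": 0, "twist": 0}, {"dx": 0, "dy": 0, "dz": 0, "twist": 0}, {"dx": 0, "dy": 0, "dz": 0, "twist": 0}, {"dx": 0, "dy": 0, "dz": 0, "twist": 0}], "gripper": 0.066}}

```text
t: 4.0
eef_pos: [0.6219, -0.0661, 0.1544]
ee_rot: [1.014, 1.571, 0.127]
force: [-0.8, -0.2, -1.0]
width: 0.0644
```

```bash
python3 - <<'E'
from h import *
S0=cv2.imread("pics/side2.png");S=arm.grab_frame("side")[:,:,::-1].copy();cv2.imwrite("pics/side3.png",S)
st()
f=lambda I:cv2.resize(I[150:230,265:345],(400,400),interpolation=cv2.INTER_CUBIC)
cv2.imwrite("pics/c5.png",np.hstack([f(S0),f(S)]))
E
```

```text
t 4.05 pos [ 0.6219 -0.066   0.1543] tip [ 0.  0. -1.] zyaw -0.887 q [ 0.21  0.31 -0.17  0.   -1.09  2.05] F [-0.5 -0.2  0.8] M [-0.08 -0.04 -0.03] w 0.0653
```

View pics/c5.png

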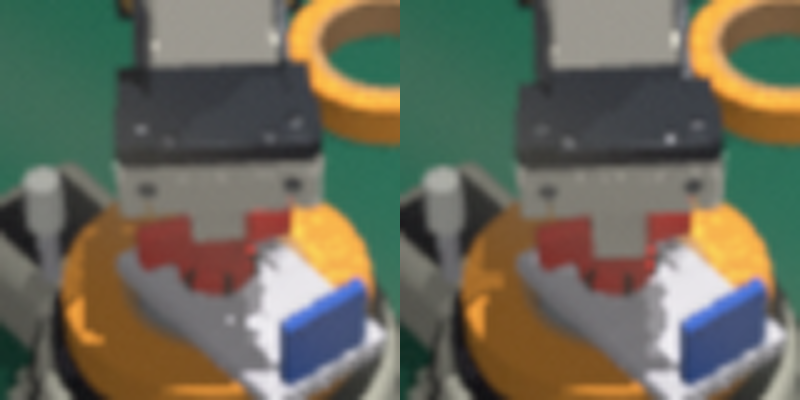

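The near finger moves with the opening as expected. Next comes the light clockwise nudge, to feel for the contact with the wings.

{"api": "jog_arm", "payload": {"motion": [{"dx": 0, "dy": 0, "dz": 0, "twist": 7}, {"dx": 0, "dy": 0, "dz": 0, "twist": 14}, {"dx": 0, "dy": 0, "dz": 0, "twist": 21}, {"dx": 0, "dy": 0, "dz": 0, "twist": 27}, {"dx": 0, "dy": 0, "dz": 0, "twist": 31}, {"dx": 0, "dy": 0, "dz": 0, "twist": 35}, {"dx": 0, "dy": 0, "dz": 0, "twist": 39}, {"dx": 0, "dy": 0, "dz": 0, "twist": 43}, {"dx": 0, "dy": 0, "dz": 0, "twist": 47}, {"dx": 0, "dy": 0, "dz": 0, "twist": 50}], "gripper": 0.046}}

```text
t: 4.88
eef_pos: [0.6218, -0.066, 0.1543]
ee_rot: [-0.817, 1.571, -2.581]
force: [0.8, -0.2, -0.4]
width: 0.046
```

```bash
python3 - <<'E'
from h import *
S=arm.grab_frame("side")[:,:,::-1].copy();T=arm.grab_frame("top")[:,:,::-1].copy();cv2.imwrite("pics/side4.png",S)
st()
f=lambda I,x,y:cv2.resize(I[y:y+80,x:x+80],(400,400),interpolation=cv2.INTER_CUBIC)
cv2.imwrite("pics/c6.png",np.hstack([f(S,265,150),f(T,320,170)]))
E
```

```text
t 4.98 pos [ 0.6219 -0.066   0.1542] tip [-0.  0. -1.] zyaw -1.761 q [ 0.21  0.31 -0.17 -0.   -1.09  1.17] F [ 0.  -0.6 -0.5] M [-0.02  0.02  0.02] w 0.0458
```

View pics/c6.png

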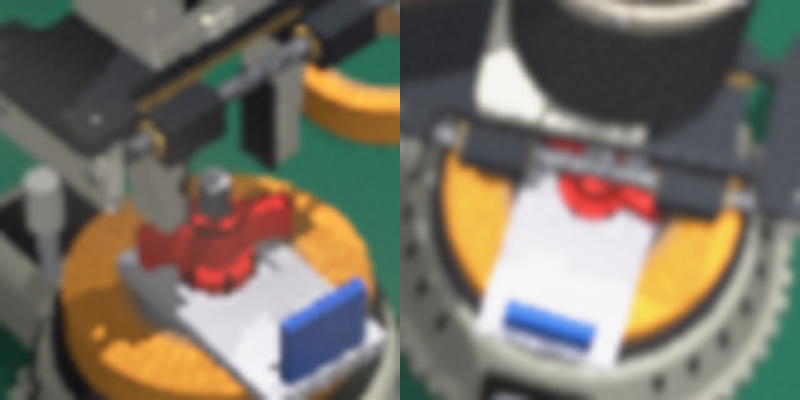

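```bash
python3 - <<'E'
from h import *
s,R=st();P=s["eef_pos"]
for w in(-.023,-.044,.023,.044):
  for y in(-.0095,.0095):
    print(w,y,[np.round(proj("side",P+R@np.array([x,y,w])),1) for x in(.011,-.008,-.027)])
S=cv2.imread("pics/side4.png");c=cv2.resize(S[140:220,270:340],(700,800),interpolation=cv2.INTER_CUBIC)[:600]
cv2.imwrite("pics/c7.png",c)
E
```

```text
t 4.98 pos [ 0.6219 -0.066   0.1542] tip [-0.  0. -1.] zyaw -1.761 q [ 0.21  0.31 -0.17 -0.   -1.09  1.17] F [ 0.  -0.6 -0.5] M [-0.02  0.02  0.02] w 0.0458
-0.023 -0.0095 [array([302.6, 205.2]), array([302.3, 199. ]), array([302.1, 192.6])]
-0.023 0.0095 [array([296.9, 200.8]), array([296.5, 194.6]), array([296.2, 188.2])]
-0.044 -0.0095 [array([295.4, 209.9]), array([295.1, 203.7]), array([294.7, 197.4])]
-0.044 0.0095 [array([289.7, 205.4]), array([289.3, 199.2]), array([288.8, 192.8])]
0.023 -0.0095 [array([317.9, 195.2]), array([317.9, 189. ]), array([317.8, 182.6])]
0.023 0.0095 [array([312.2, 190.9]), array([312. , 184.7]), array([311.9, 178.3])]
0.044 -0.0095 [array([324.7, 190.7]), array([324.7, 184.5]), array([324.8, 178.1])]
0.044 0.0095 [array([318.9, 186.5]), array([318.9, 180.3]), array([318.9, 173.9])]
```

View pics/c7.png

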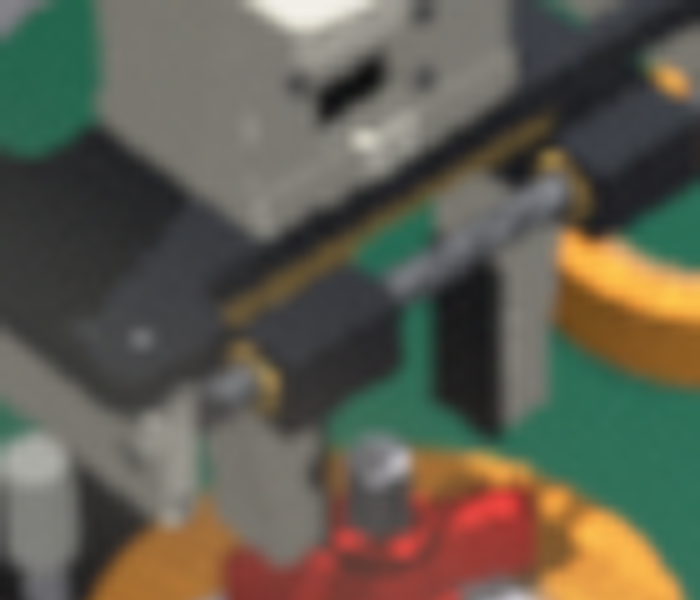

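This shows the jaws hovering above the wings. The far fingertip, at px (320,183), fits a tip about 35 mm higher than the stated TCP geometry predicts, and the nudge gave no moment. I'll turn back and descend in stages, watching the force and checking the height by camera.

{"api": "jog_arm", "payload": {"motion": [{"dx": 0, "dy": 0, "dz": 0, "twist": -7}, {"dx": 0, "dy": 0, "dz": 0, "twist": -14}, {"dx": 0, "dy": 0, "dz": 0, "twist": -21}, {"dx": 0, "dy": 0, "dz": 0, "twist": -28}, {"dx": 0.004, "dy": 0, "dz": 0, "twist": -35}, {"dx": 0.008, "dy": 0, "dz": 0, "twist": -42}, {"dx": 0.012, "dy": 0, "dz": 0, "twist": -48}, {"dx": 0.016, "dy": 0, "dz": 0, "twist": -48}, {"dx": 0.016, "dy": 0, "dz": 0, "twist": -48}]}}

```text
t: 5.73
eef_pos: [0.6213, -0.066, 0.1373]
ee_rot: [-2.191, 1.569, -3.115]
force: [-0.1, 0.7, 0.1]
width: 0.0458
```

```bash
python3 - <<'E'
from h import *
S=arm.grab_frame("side")[:,:,::-1].copy();T=arm.grab_frame("top")[:,:,::-1].copy()
st((.6222,-.066,.120))
f=lambda I,x,y:cv2.resize(I[y:y+80,x:x+80],(400,400),interpolation=cv2.INTER_CUBIC)
cv2.imwrite("pics/c8.png",np.hstack([f(S,265,150),f(T,320,170)]))
E
```

```text
t 5.83 pos [ 0.6218 -0.0661  0.1382] tip [-0. -0. -1.] zyaw -0.925 q [ 0.21  0.32 -0.19  0.   -1.06  2.01] F [0.4 0.3 0.7] M [-0.08 -0.08  0.01] w 0.0456
tool delta [0.0182 0.0003 0.0002]
```

View pics/c8.png

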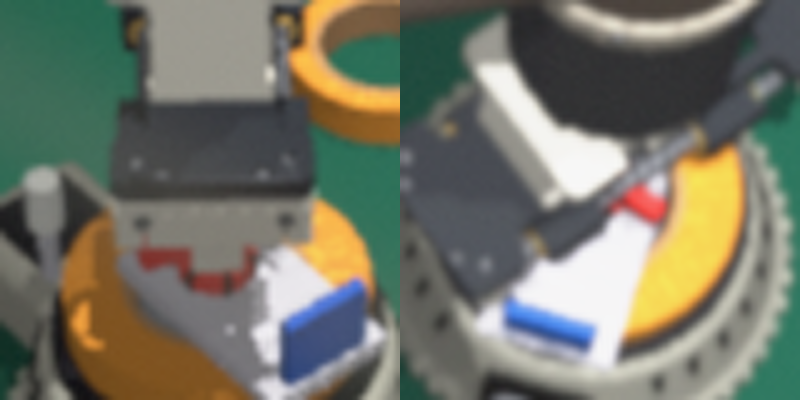

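No contact at a reported z of 0.138. By the stated geometry the tips would already be inside the plate, so the tips are indeed higher and the camera was right. Going down another 18 mm.

{"api": "jog_arm", "payload": {"motion": [{"dx": 0.003, "dy": 0, "dz": 0, "twist": 0}, {"dx": 0.006, "dy": 0, "dz": 0, "twist": 0}, {"dx": 0.009, "dy": 0, "dz": 0, "twist": 0}, {"dx": 0.012, "dy": 0, "dz": 0, "twist": 0}, {"dx": 0.015, "dy": 0, "dz": 0, "twist": 0}, {"dx": 0.018, "dy": 0, "dz": 0, "twist": 0}, {"dx": 0.018, "dy": 0, "dz": 0, "twist": 0}]}}

```text
t: 6.42
eef_pos: [0.6214, -0.0661, 0.1194]
ee_rot: [-2.165, 1.57, -3.087]
force: [0.7, -0.6, -0.9]
width: 0.0458
```

{"api": "jog_arm", "payload": {"motion": [{"dx": 0, "dy": 0, "dz": 0, "twist": 6}, {"dx": 0, "dy": 0, "dz": 0, "twist": 12}, {"dx": 0, "dy": 0, "dz": 0, "twist": 17}, {"dx": 0, "dy": 0, "dz": 0, "twist": 22}, {"dx": 0, "dy": 0, "dz": 0, "twist": 27}, {"dx": 0, "dy": 0, "dz": 0, "twist": 32}, {"dx": 0, "dy": 0, "dz": 0, "twist": 36}, {"dx": 0, "dy": 0, "dz": 0, "twist": 40}, {"dx": 0, "dy": 0, "dz": 0, "twist": 44}, {"dx": 0, "dy": 0, "dz": 0, "twist": 48}]}}

```text
t: 7.25
eef_pos: [0.6239, -0.0662, 0.1208]
ee_rot: [1.678, 1.567, -0.085]
force: [6.0, -1.5, -1.9]
width: 0.0465
```

```bash
python3 - <<'E'
from h import *
S=arm.grab_frame("side")[:,:,::-1].copy();T=arm.grab_frame("top")[:,:,::-1].copy()
st((.6222,-.066,.120))
f=lambda I,x,y:cv2.resize(I[y:y+80,x:x+80],(400,400),interpolation=cv2.INTER_CUBIC)
cv2.imwrite("pics/c9.png",np.hstack([f(S,265,150),f(T,320,170)]))
E
```

```text
t 7.35 pos [ 0.6239 -0.0662  0.1209] tip [ 0.004 -0.    -1.   ] zyaw -1.762 q [ 0.21  0.34 -0.21  0.   -1.02  1.17] F [ 4.2 -1.7 -1.6] M [-0.6  -1.97  0.1 ] w 0.0461
tool delta [ 0.0009 -0.0017  0.0001]
```

View pics/c9.png

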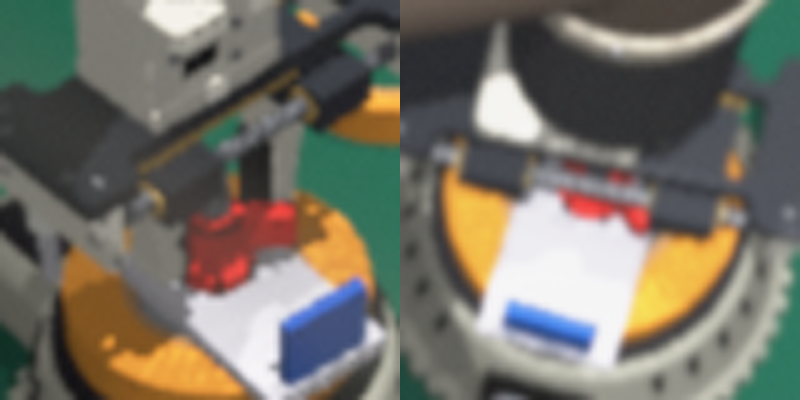

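The nut is touched and gives: about 6 N on the tool, Mz about 0.1 N m. I'll keep turning clockwise and follow the nut's rise.

{"api": "jog_arm", "payload": {"motion": [{"dx": 0, "twist": 6}, {"dx": 0, "twist": 12}, {"dx": 0, "twist": 18}, {"dx": -0.001, "twist": 24}, {"dx": -0.001, "twist": 30}, {"dx": -0.001, "twist": 36}, {"dx": -0.001, "twist": 42}, {"dx": -0.001, "twist": 48}, {"dx": -0.001, "twist": 54}, {"dx": -0.001, "twist": 60}]}}

```text
invalid input
```

```bash
python3 - <<'E'
from h import *
S=arm.grab_frame("side")[:,:,::-1].copy();T=arm.grab_frame("top")[:,:,::-1].copy()
st((.6222,-.066,.120))
f=lambda I,x,y:cv2.resize(I[y:y+80,x:x+80],(400,400),interpolation=cv2.INTER_CUBIC)
cv2.imwrite("pics/c10.png",np.hstack([f(S,265,150),f(T,320,170)]))
E
```

```text
t 7.45 pos [ 0.6239 -0.0662  0.1208] tip [ 0.004 -0.    -1.   ] zyaw -1.76 q [ 0.21  0.34 -0.21  0.   -1.02  1.18] F [ 5.2 -1.6 -1.4] M [-0.64 -1.93  0.11] w 0.0461
tool delta [ 0.0008 -0.0017  0.0001]
```

View pics/c10.png

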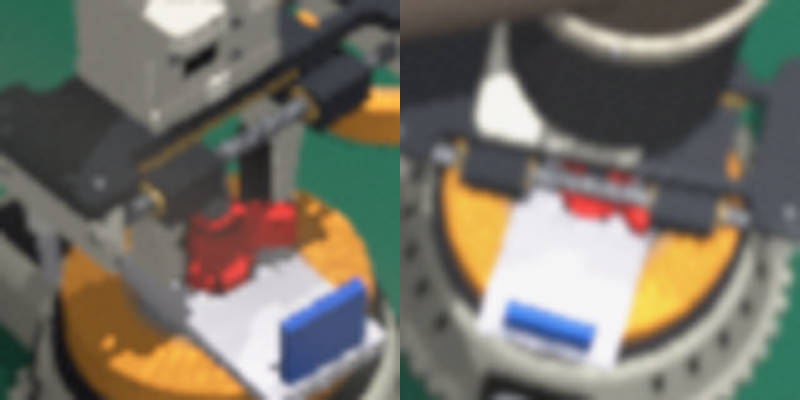

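All four fields are needed in each row.

{"api": "jog_arm", "payload": {"motion": [{"dx": 0, "dy": 0, "dz": 0, "twist": 6}, {"dx": 0, "dy": 0, "dz": 0, "twist": 12}, {"dx": 0, "dy": 0, "dz": 0, "twist": 18}, {"dx": -0.001, "dy": 0, "dz": 0, "twist": 24}, {"dx": -0.001, "dy": 0, "dz": 0, "twist": 30}, {"dx": -0.001, "dy": 0, "dz": 0, "twist": 36}, {"dx": -0.001, "dy": 0, "dz": 0, "twist": 42}, {"dx": -0.001, "dy": 0, "dz": 0, "twist": 48}, {"dx": -0.001, "dy": 0, "dz": 0, "twist": 54}, {"dx": -0.001, "dy": 0, "dz": 0, "twist": 60}]}}

```text
t: 8.28
eef_pos: [0.6233, -0.0672, 0.1222]
ee_rot: [2.262, 1.568, -0.55]
force: [3.4, -5.3, 1.7]
width: 0.0459
```

```bash
python3 - <<'E'
from h import *
S=arm.grab_frame("side")[:,:,::-1].copy();T=arm.grab_frame("top")[:,:,::-1].copy()
st((.6222,-.066,.120))
f=lambda I,x,y:cv2.resize(I[y:y+80,x:x+80],(400,400),interpolation=cv2.INTER_CUBIC)
cv2.imwrite("pics/c11.png",np.hstack([f(S,265,150),f(T,320,170)]))
E
```

```text
t 8.38 pos [ 0.6231 -0.0671  0.1222] tip [ 0.002 -0.001 -1.   ] zyaw -2.811 q [ 0.21  0.34 -0.21  0.   -1.02  0.12] F [ 2.  -4.9  1.4] M [-1.6  -0.71  0.12] w 0.0463
tool delta [ 0.0021 -0.0013  0.0005]
```

View pics/c11.png

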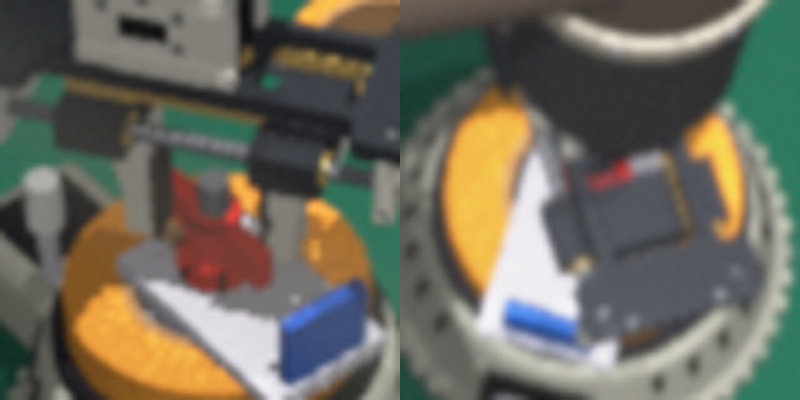

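The wings now turn with the fingers (hub at px ~(308,195)), with a steady 5 N and Mz 0.12 N m, which matches the given friction. Continuing.

{"api": "jog_arm", "payload": {"motion": [{"dx": 0, "dy": 0, "dz": 0, "twist": 7}, {"dx": 0, "dy": 0, "dz": 0, "twist": 14}, {"dx": 0, "dy": 0, "dz": 0, "twist": 21}, {"dx": -0.001, "dy": 0, "dz": 0, "twist": 28}, {"dx": -0.001, "dy": 0, "dz": 0, "twist": 35}, {"dx": -0.001, "dy": 0, "dz": 0, "twist": 42}, {"dx": -0.001, "dy": 0, "dz": 0, "twist": 49}, {"dx": -0.001, "dy": 0, "dz": 0, "twist": 56}, {"dx": -0.001, "dy": 0, "dz": 0, "twist": 63}, {"dx": -0.002, "dy": 0, "dz": 0, "twist": 70}, {"dx": -0.002, "dy": 0, "dz": 0, "twist": 77}, {"dx": -0.002, "dy": 0, "dz": 0, "twist": 84}]}}

```text
t: 9.38
eef_pos: [0.6245, -0.066, 0.1242]
ee_rot: [-2.031, 1.566, -0.026]
force: [7.5, -2.0, -1.2]
width: 0.0462
```

{"api": "jog_arm", "payload": {"motion": [{"dx": 0, "dy": 0, "dz": 0, "twist": 7}, {"dx": 0, "dy": 0, "dz": 0, "twist": 14}, {"dx": 0, "dy": 0, "dz": 0, "twist": 21}, {"dx": -0.001, "dy": 0, "dz": 0, "twist": 28}, {"dx": -0.001, "dy": 0, "dz": 0, "twist": 35}, {"dx": -0.001, "dy": 0, "dz": 0, "twist": 42}, {"dx": -0.001, "dy": 0, "dz": 0, "twist": 49}, {"dx": -0.001, "dy": 0, "dz": 0, "twist": 56}, {"dx": -0.001, "dy": 0, "dz": 0, "twist": 63}, {"dx": -0.002, "dy": 0, "dz": 0, "twist": 70}, {"dx": -0.002, "dy": 0, "dz": 0, "twist": 77}, {"dx": -0.002, "dy": 0, "dz": 0, "twist": 83}]}}

```text
t: 10.38
eef_pos: [0.6237, -0.067, 0.1263]
ee_rot: [-0.942, 1.567, -0.386]
force: [3.6, -4.9, 0.1]
width: 0.0456
```

```bash
python3 - <<'E'
from h import *
S=arm.grab_frame("side")[:,:,::-1].copy();T=arm.grab_frame("top")[:,:,::-1].copy()
st((.6222,-.066,.120))
f=lambda I,x,y:cv2.resize(I[y:y+80,x:x+80],(400,400),interpolation=cv2.INTER_CUBIC)
cv2.imwrite("pics/c12.png",np.hstack([f(S,265,150),f(T,320,170)]))
E
```

```text
t 10.48 pos [ 0.6235 -0.067   0.1262] tip [ 0.003 -0.001 -1.   ] zyaw 0.557 q [ 0.21  0.33 -0.2   0.   -1.03 -2.79] F [ 3.1 -4.1  0.1] M [-1.58 -1.31  0.13] w 0.0458
tool delta [ 0.0062  0.0015 -0.0006]
```

View pics/c12.png

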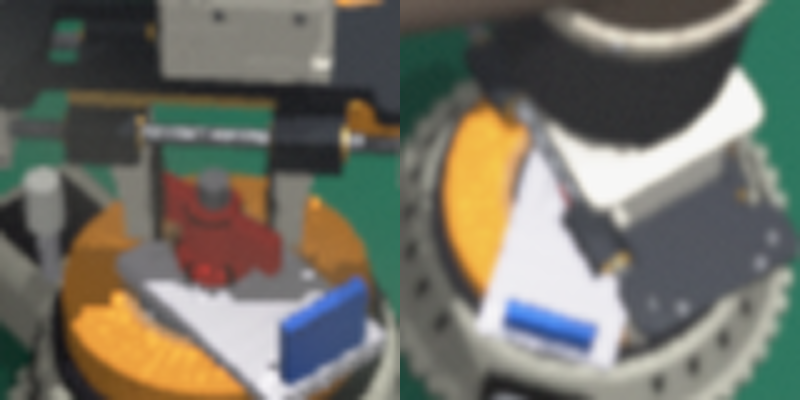

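By the tool angle the nut is at about 4.3 rad. For a good margin I'll lift clear, turn the jaws back and take one more partial stroke.

{"api": "jog_arm", "payload": {"motion": [{"dx": 0, "dy": 0, "dz": 0, "twist": -5}, {"dx": -0.01, "dy": 0, "dz": 0, "twist": -8}, {"dx": -0.02, "dy": 0, "dz": 0, "twist": -8}, {"dx": -0.032, "dy": 0, "dz": 0, "twist": -8}, {"dx": -0.032, "dy": 0, "dz": 0, "twist": -8}, {"dx": -0.032, "dy": 0, "dz": 0, "twist": -15}, {"dx": -0.032, "dy": 0, "dz": 0, "twist": -22}, {"dx": -0.032, "dy": 0, "dz": 0, "twist": -29}, {"dx": -0.032, "dy": 0, "dz": 0, "twist": -36}, {"dx": -0.032, "dy": 0, "dz": 0, "twist": -43}, {"dx": -0.032, "dy": 0, "dz": 0, "twist": -50}, {"dx": -0.032, "dy": 0, "dz": 0, "twist": -57}, {"dx": -0.032, "dy": 0, "dz": 0, "twist": -64}, {"dx": -0.032, "dy": 0, "dz": 0, "twist": -71}, {"dx": -0.032, "dy": 0, "dz": 0, "twist": -78}, {"dx": -0.032, "dy": 0, "dz": 0, "twist": -85}, {"dx": -0.032, "dy": 0, "dz": 0, "twist": -92}, {"dx": -0.032, "dy": 0, "dz": 0, "twist": -99}, {"dx": -0.032, "dy": 0, "dz": 0, "twist": -106}]}}

```text
t: 12.07
eef_pos: [0.622, -0.0659, 0.1576]
ee_rot: [-2.143, 1.57, 0.273]
force: [0.3, -0.5, -0.1]
width: 0.0457
```

```bash
python3 - <<'E'
from h import *
S=arm.grab_frame("side")[:,:,::-1].copy();T=arm.grab_frame("top")[:,:,::-1].copy()
st((.6222,-.066,.122))
f=lambda I,x,y:cv2.resize(I[y:y+80,x:x+80],(400,400),interpolation=cv2.INTER_CUBIC)
cv2.imwrite("pics/c13.png",np.hstack([f(S,265,150),f(T,320,170)]))
E
```

```text
t 12.17 pos [ 0.622  -0.0659  0.1576] tip [ 0.001  0.    -1.   ] zyaw 2.412 q [ 0.21  0.31 -0.16 -0.   -1.1  -0.94] F [-1.1  0.6  0.4] M [ 0.06 -0.14 -0.02] w 0.046
tool delta [ 0.0356 -0.     -0.0002]
```

View pics/c13.png

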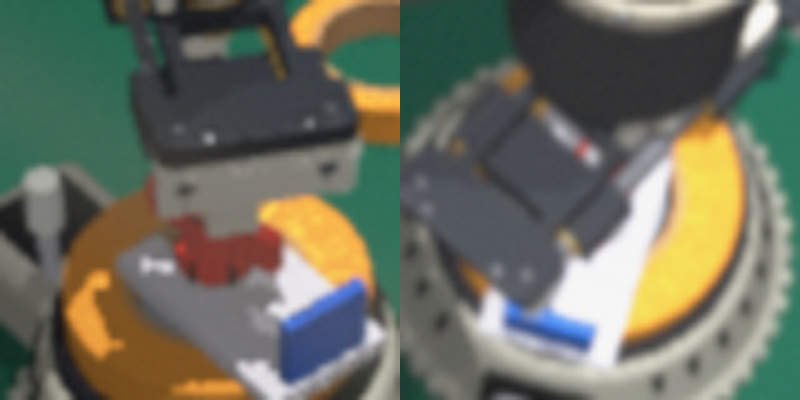

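{"api": "jog_arm", "payload": {"motion": [{"dx": 0, "dy": 0, "dz": 0, "twist": -7}, {"dx": 0, "dy": 0, "dz": 0, "twist": -14}, {"dx": 0, "dy": 0, "dz": 0, "twist": -21}, {"dx": 0, "dy": 0, "dz": 0, "twist": -28}, {"dx": 0, "dy": 0, "dz": 0, "twist": -35}, {"dx": 0, "dy": 0, "dz": 0, "twist": -42}, {"dx": 0, "dy": 0, "dz": 0, "twist": -49}, {"dx": 0, "dy": 0, "dz": 0, "twist": -56}, {"dx": 0, "dy": 0, "dz": 0, "twist": -63}, {"dx": 0, "dy": 0, "dz": 0, "twist": -70}, {"dx": 0, "dy": 0, "dz": 0, "twist": -77}, {"dx": 0, "dy": 0, "dz": 0, "twist": -84}, {"dx": 0, "dy": 0, "dz": 0, "twist": -91}, {"dx": 0, "dy": 0, "dz": 0, "twist": -98}, {"dx": 0, "dy": 0, "dz": 0, "twist": -104}, {"dx": 0, "dy": 0, "dz": 0, "twist": -104}]}}

```text
t: 13.5
eef_pos: [0.6219, -0.066, 0.1575]
ee_rot: [2.398, 1.57, 0.341]
force: [-0.2, 0.1, -0.2]
width: 0.0461
```

```bash
python3 - <<'E'
from h import *
S=arm.grab_frame("side")[:,:,::-1].copy();T=arm.grab_frame("top")[:,:,::-1].copy()
st((.6222,-.066,.126))
f=lambda I,x,y:cv2.resize(I[y:y+80,x:x+80],(400,400),interpolation=cv2.INTER_CUBIC)
cv2.imwrite("pics/c14.png",np.hstack([f(S,265,150),f(T,320,170)]))
E
```

```text
t 13.6 pos [ 0.6219 -0.066   0.1574] tip [ 0.  0. -1.] zyaw -2.064 q [ 0.21  0.31 -0.16 -0.   -1.1   0.87] F [-0.5 -0.1  0.4] M [0.03 0.03 0.01] w 0.0457
tool delta [ 0.0314  0.0003 -0.0001]
```

View pics/c14.png

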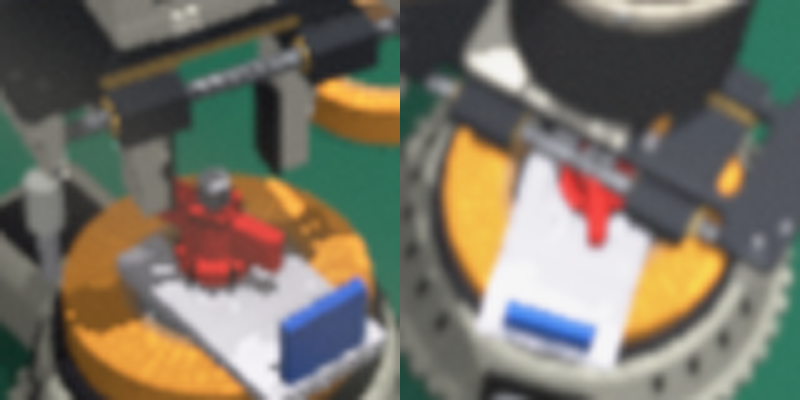

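The free wing now points towards the robot, at top-view px (439,216), so its yaw is about 0.05 as computed. Descending for the second stroke.

{"api": "jog_arm", "payload": {"motion": [{"dx": 0.008, "dy": 0, "dz": 0, "twist": 0}, {"dx": 0.016, "dy": 0, "dz": 0, "twist": 0}, {"dx": 0.022, "dy": 0, "dz": 0, "twist": 0}, {"dx": 0.028, "dy": 0, "dz": 0, "twist": 0}, {"dx": 0.031, "dy": 0, "dz": 0, "twist": 0}, {"dx": 0.031, "dy": 0, "dz": 0, "twist": 0}, {"dx": 0.031, "dy": 0, "dz": 0, "twist": 6}, {"dx": 0.031, "dy": 0, "dz": 0, "twist": 12}, {"dx": 0.031, "dy": 0, "dz": 0, "twist": 18}, {"dx": 0.031, "dy": 0, "dz": 0, "twist": 24}, {"dx": 0.031, "dy": 0, "dz": 0, "twist": 30}, {"dx": 0.031, "dy": 0, "dz": 0, "twist": 36}, {"dx": 0.031, "dy": 0, "dz": 0, "twist": 42}, {"dx": 0.031, "dy": 0, "dz": 0, "twist": 48}]}}

```text
t: 14.77
eef_pos: [0.6226, -0.0669, 0.1268]
ee_rot: [2.145, 1.569, -0.755]
force: [1.7, -3.2, 1.0]
width: 0.0462
```

{"api": "jog_arm", "payload": {"motion": [{"dx": 0, "dy": 0, "dz": 0, "twist": 7}, {"dx": 0, "dy": 0, "dz": 0, "twist": 14}, {"dx": 0, "dy": 0, "dz": 0, "twist": 21}, {"dx": -0.001, "dy": 0, "dz": 0, "twist": 28}, {"dx": -0.001, "dy": 0, "dz": 0, "twist": 35}, {"dx": -0.001, "dy": 0, "dz": 0, "twist": 42}, {"dx": -0.001, "dy": 0, "dz": 0, "twist": 49}, {"dx": -0.001, "dy": 0, "dz": 0, "twist": 54}]}}

```text
t: 15.43
eef_pos: [0.6238, -0.0657, 0.1282]
ee_rot: [-2.363, 1.567, 0.077]
force: [4.4, 1.3, -1.2]
width: 0.046
```

```bash
python3 - <<'E'
from h import *
S=arm.grab_frame("side")[:,:,::-1].copy();T=arm.grab_frame("top")[:,:,::-1].copy()
st((.6222,-.066,.126))
f=lambda I,x,y:cv2.resize(I[y:y+80,x:x+80],(400,400),interpolation=cv2.INTER_CUBIC)
cv2.imwrite("pics/c15.png",np.hstack([f(S,265,150),f(T,320,170)]))
E
```

```text
t 15.53 pos [ 0.6237 -0.0657  0.1282] tip [ 0.004  0.    -1.   ] zyaw 2.445 q [ 0.21  0.33 -0.2   0.   -1.04 -0.9 ] F [ 3.7 -0.  -0.1] M [ 0.38 -1.85  0.12] w 0.0461
tool delta [0.0022 0.0012 0.001 ]
```

View pics/c15.png

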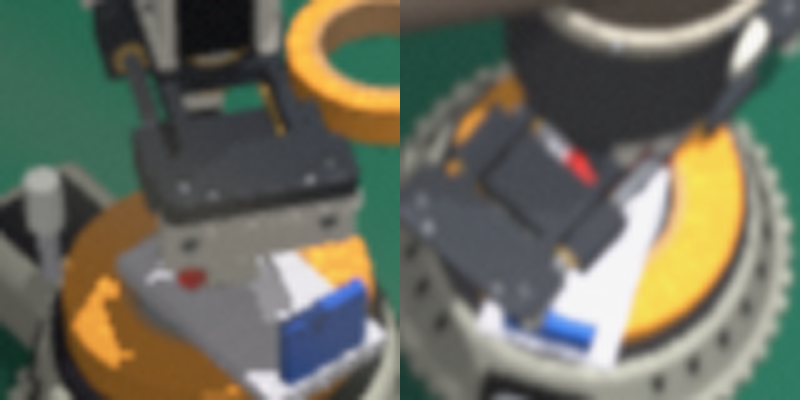

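The nut is at about 5.6 rad by the tool angle. I'll back off a touch, lift, and move over the blue tab with the jaws along the plate's x.

{"api": "jog_arm", "payload": {"motion": [{"dx": 0, "dy": 0, "dz": 0, "twist": -4}, {"dx": 0, "dy": 0, "dz": 0, "twist": -7}, {"dx": -0.015, "dy": 0, "dz": 0, "twist": -7}, {"dx": -0.03, "dy": 0, "dz": 0, "twist": -7}, {"dx": -0.045, "dy": 0, "dz": 0, "twist": -7}, {"dx": -0.045, "dy": 0, "dz": 0, "twist": -7}, {"dx": -0.045, "dy": 0.01, "dz": 0.025, "twist": -12}, {"dx": -0.045, "dy": 0.02, "dz": 0.05, "twist": -17}, {"dx": -0.045, "dy": 0.03, "dz": 0.07, "twist": -23.4}, {"dx": -0.045, "dy": 0.03, "dz": 0.07, "twist": -23.4}, {"dx": -0.045, "dy": 0.03, "dz": 0.07, "twist": -23.4}, {"dx": -0.045, "dy": 0.03, "dz": 0.07, "twist": -23.4}]}}

```text
t: 16.53
eef_pos: [0.5491, -0.0443, 0.1725]
ee_rot: [-3.059, 1.57, -0.204]
force: [-0.3, 0.2, 0.2]
width: 0.0463
```

{"api": "jog_arm", "payload": {"motion": [{"dx": 0, "dy": 0, "dz": 0, "twist": 0}, {"dx": 0, "dy": 0, "dz": 0, "twist": 0}], "gripper": 0.036}}

```text
t: 16.7
eef_pos: [0.5494, -0.0444, 0.1719]
ee_rot: [0.681, 1.57, -2.748]
force: [-0.2, 1.3, 0.2]
width: 0.0384
```

```bash
python3 - <<'E'
from h import *
S=arm.grab_frame("side")[:,:,::-1].copy();T=arm.grab_frame("top")[:,:,::-1].copy()
s,R=st((.549,-.0444,.112));P=s["eef_pos"]
f=lambda I,x,y:cv2.resize(I[y:y+80,x:x+80],(400,400),interpolation=cv2.INTER_CUBIC)
cv2.imwrite("pics/c16.png",np.hstack([f(S,275,150),f(T,320,175)]))
cv2.imwrite("pics/side5.png",S)
for w in(-.018,-.03,.018,.03):
  for y in(-.0095,.0095):
    print(w,y,[np.round((proj("side",P+R@np.array([x,y,w]))-[275,150])*5,0) for x in(-.02,-.024,-.028)])
m=mask(S[:,:,::-1].copy(),"blue",(310,195,350,235));c=big(m);r=cv2.minAreaRect(c);print(cv2.boxPoints(r))
E
```

```text
t 16.8 pos [ 0.5492 -0.0444  0.1718] tip [-0.001 -0.    -1.   ] zyaw 2.854 q [ 0.27  0.18 -0.3  -0.   -1.09 -0.56] F [ 1.   0.5 -0.2] M [ 0.05 -0.08 -0.04] w 0.0368
tool delta [0.0598 0.     0.0002]
-0.018 -0.0095 [array([224., 243.]), array([224., 236.]), array([224., 229.])]
-0.018 0.0095 [array([260., 223.]), array([260., 216.]), array([260., 209.])]
-0.03 -0.0095 [array([207., 227.]), array([206., 220.]), array([206., 213.])]
-0.03 0.0095 [array([242., 208.]), array([242., 201.]), array([242., 194.])]
0.018 -0.0095 [array([278., 292.]), array([278., 285.]), array([278., 278.])]
0.018 0.0095 [array([314., 271.]), array([314., 264.]), array([315., 257.])]
0.03 -0.0095 [array([296., 308.]), array([296., 301.]), array([297., 295.])]
0.03 0.0095 [array([333., 288.]), array([333., 281.]), array([333., 274.])]
[[322. 225.]
 [322. 219.]
 [326. 219.]
 [326. 225.]]
```

View pics/c16.png

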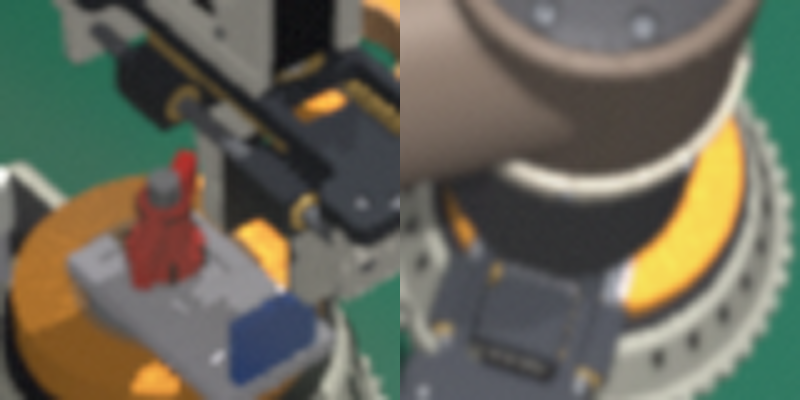

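The fingertip at crop (225,240) gives a tip offset of 22 mm behind the reported TCP. The jaws are centred over the tab, so I'll lower to put the tips at about 0.136 and close.

{"api": "jog_arm", "payload": {"motion": [{"dx": 0.012, "dy": 0, "dz": 0, "twist": 0}, {"dx": 0.024, "dy": 0, "dz": 0, "twist": 0}, {"dx": 0.036, "dy": 0, "dz": 0, "twist": 0}, {"dx": 0.044, "dy": 0, "dz": 0, "twist": 0}, {"dx": 0.05, "dy": 0, "dz": 0, "twist": 0}, {"dx": 0.055, "dy": 0, "dz": 0, "twist": 0}, {"dx": 0.058, "dy": 0, "dz": 0, "twist": 0}, {"dx": 0.058, "dy": 0, "dz": 0, "twist": 0}]}}

```text
t: 17.47
eef_pos: [0.5487, -0.0443, 0.1138]
ee_rot: [0.494, 1.57, -2.935]
force: [0.0, 0.4, 0.5]
width: 0.036
```

```bash
python3 - <<'E'
from h import *
S=arm.grab_frame("side")[:,:,::-1].copy();T=arm.grab_frame("top")[:,:,::-1].copy()
s,R=st((.549,-.0444,.114))
f=lambda I,x,y:cv2.resize(I[y:y+80,x:x+80],(400,400),interpolation=cv2.INTER_CUBIC)
cv2.imwrite("pics/c17.png",np.hstack([f(S,275,150),f(T,320,175)]))
E
```

```text
t 17.57 pos [ 0.5491 -0.0442  0.1146] tip [ 0. -0. -1.] zyaw 2.855 q [ 0.28  0.23 -0.38  0.   -0.96 -0.56] F [ 0.4  0.5 -0. ] M [ 0.08 -0.08  0.07] w 0.0359
tool delta [0.0006 0.0002 0.0001]
```

View pics/c17.png

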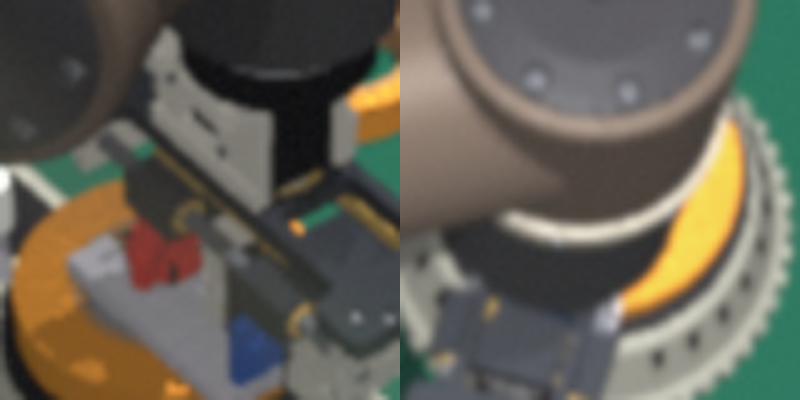

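The tab, at crop (255,345), is between the fingers and there is no contact. Closing.

{"api": "jog_arm", "payload": {"motion": [{"dx": 0, "dy": 0, "dz": 0, "twist": 0}, {"dx": 0, "dy": 0, "dz": 0, "twist": 0}, {"dx": 0, "dy": 0, "dz": 0, "twist": 0}, {"dx": 0, "dy": 0, "dz": 0, "twist": 0}, {"dx": 0, "dy": 0, "dz": 0, "twist": 0}, {"dx": 0, "dy": 0, "dz": 0, "twist": 0}], "gripper": 0.0, "newtons": 50}}

```text
t: 18.07
eef_pos: [0.5493, -0.0442, 0.1146]
ee_rot: [-2.803, 1.57, 0.052]
force: [0.1, 0.0, 0.6]
width: 0.0075
```

```bash
python3 - <<'E'
from h import *
st((.549,-.0444,.114))
E
```

```text
t 18.07 pos [ 0.5493 -0.0442  0.1146] tip [ 0.001  0.    -1.   ] zyaw 2.855 q [ 0.28  0.23 -0.38  0.   -0.96 -0.56] F [0.1 0.  0.6] M [ 0.1  -0.3   0.01] w 0.0075
tool delta [0.0006 0.0003 0.0002]
```

The tab is gripped at 7.5 mm opening. I'll draw the plate out along its -x (the tool's +z).

{"api": "jog_arm", "payload": {"motion": [{"dx": 0, "dy": 0, "dz": 0.004, "twist": 0}, {"dx": 0, "dy": 0, "dz": 0.009, "twist": 0}, {"dx": 0, "dy": 0, "dz": 0.014, "twist": 0}, {"dx": 0, "dy": 0, "dz": 0.02, "twist": 0}]}}

```text
t: 18.4
eef_pos: [0.5295, -0.0384, 0.1144]
ee_rot: [-2.811, 1.57, 0.043]
force: [2.3, -1.6, -0.1]
width: 0.0074
```

{"api": "jog_arm", "payload": {"motion": [{"dx": 0, "dy": 0, "dz": 0.008, "twist": 0}, {"dx": 0, "dy": 0, "dz": 0.016, "twist": 0}, {"dx": 0, "dy": 0, "dz": 0.024, "twist": 0}, {"dx": 0, "dy": 0, "dz": 0.032, "twist": 0}, {"dx": 0, "dy": 0, "dz": 0.04, "twist": 0}, {"dx": 0, "dy": 0, "dz": 0.048, "twist": 0}, {"dx": 0, "dy": 0, "dz": 0.056, "twist": 0}, {"dx": 0, "dy": 0, "dz": 0.062, "twist": 0}, {"dx": 0, "dy": 0, "dz": 0.062, "twist": 0}]}}

```text
t: 19.15
eef_pos: [0.4684, -0.0208, 0.1142]
ee_rot: [0.096, 1.57, 2.951]
force: [-2.9, 0.8, 2.0]
width: 0.0074
```

```bash
python3 - <<'E'
from h import *
S=arm.grab_frame("side")[:,:,::-1].copy();T=arm.grab_frame("top")[:,:,::-1].copy()
st()
f=lambda I,x,y:cv2.resize(I[y:y+100,x:x+100],(400,400),interpolation=cv2.INTER_CUBIC)
cv2.imwrite("pics/c18.png",np.hstack([f(S,265,150),f(T,310,175)]))
E
```

```text
t 19.25 pos [ 0.4691 -0.021   0.1142] tip [-0.002 -0.    -1.   ] zyaw 2.855 q [ 0.38  0.1  -0.55 -0.   -0.93 -0.66] F [-4.5  0.8  3.2] M [0.39 0.8  0.02] w 0.0075
```

View pics/c18.png

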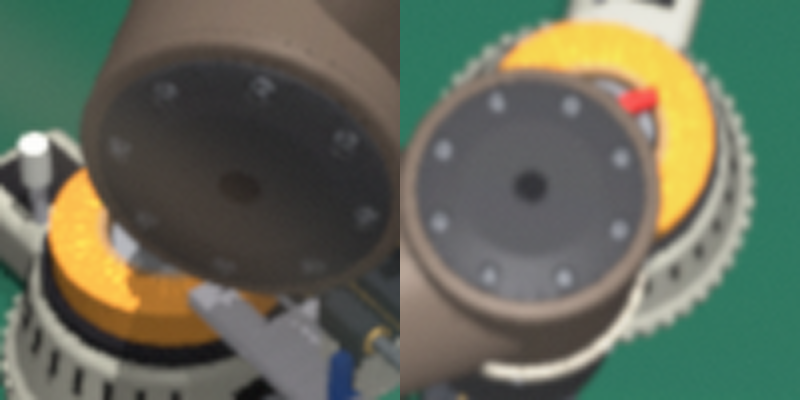

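The plate is out by 83 mm, and the spindle, wings and roll look undisturbed. I'll lift it straight up, then measure the tray in the first pictures.

{"api": "jog_arm", "payload": {"motion": [{"dx": -0.005, "dy": 0, "dz": 0, "twist": 0}, {"dx": -0.012, "dy": 0, "dz": 0, "twist": 0}, {"dx": -0.022, "dy": 0, "dz": 0, "twist": 0}, {"dx": -0.034, "dy": 0, "dz": 0, "twist": 0}, {"dx": -0.046, "dy": 0, "dz": 0, "twist": 0}, {"dx": -0.058, "dy": 0, "dz": 0, "twist": 0}, {"dx": -0.07, "dy": 0, "dz": 0, "twist": 0}, {"dx": -0.08, "dy": 0, "dz": 0, "twist": 0}, {"dx": -0.085, "dy": 0, "dz": 0, "twist": 0}, {"dx": -0.085, "dy": 0, "dz": 0, "twist": 0}]}}

```text
t: 20.08
eef_pos: [0.471, -0.0209, 0.2007]
ee_rot: [-2.576, 1.569, 0.279]
force: [0.9, -0.1, -2.5]
width: 0.0076
```

```bash
python3 - <<'E'
from h import *
st()
for n,b in(("top",(120,222,232,340)),("side",(140,340,330,480))):
    I=cv2.imread(f"pics/{n}0.png");g=cv2.cvtColor(I,cv2.COLOR_BGR2HSV)
    m=((g[...,1]<80)&(g[...,2]<110)).astype(np.uint8);k=np.zeros_like(m);k[b[1]:b[3],b[0]:b[2]]=1;m*=k
    m=cv2.morphologyEx(m,cv2.MORPH_OPEN,np.ones((3,3)));c=cv2.convexHull(big(m));r=cv2.minAreaRect(c);print(n,r)
    a=cv2.approxPolyDP(c,6,True)[:,0].astype(float)
    for p in a: print(p,np.round(ray(n,p,.02),3)[:2])
    if n=="top":print("ctr",np.mean([ray(n,p,.02) for p in a],0))
E
python3 - <<'E'
from h import *
S=arm.grab_frame("side");T=arm.grab_frame("top")
cv2.imwrite("pics/c19.png",np.hstack([cv2.resize(S,(400,300)),cv2.resize(T,(400,300))])[:,:,::-1])
E
```

```text
t 20.08 pos [ 0.471  -0.0209  0.2007] tip [ 0.002  0.001 -1.   ] zyaw 2.855 q [ 0.37  0.02 -0.42  0.   -1.13 -0.66] F [ 0.9 -0.1 -2.5] M [ 0.08 -0.06 -0.03] w 0.0076
top ((176.27194213867188, 278.745361328125), (77.75101470947266, 98.6152114868164), 6.519801616668701)
[147. 230.] [0.577 0.465]
[220. 235.] [0.57  0.278]
[209. 328.] [0.337 0.287]
[133. 323.] [0.343 0.474]
ctr [0.45665001 0.37589268 0.02      ]
side ((233.40245056152344, 428.6219482421875), (132.59152221679688, 112.91363525390625), 38.65980911254883)
[224. 352.] [0.572 0.284]
[317. 424.] [0.337 0.29 ]
[278. 479.] [0.336 0.403]
[206. 479.] [0.434 0.474]
[153. 426.] [0.574 0.467]
```

View pics/c19.png

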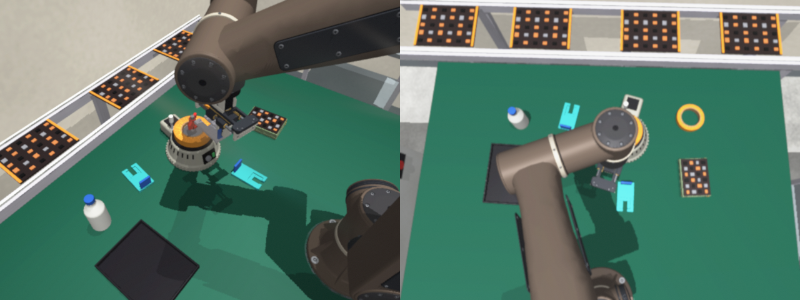

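The plate is held, with about 2.5 N of weight. The tray centre is (0.456, 0.376) with yaw about -2°, and both views agree. I'll carry the plate over so that plate_mid sits on the tray centre.

{"api": "jog_arm", "payload": {"motion": [{"dx": 0, "dy": -0.008, "dz": 0.004, "twist": -0.5}, {"dx": 0, "dy": -0.022, "dz": 0.011, "twist": -1}, {"dx": 0, "dy": -0.042, "dz": 0.02, "twist": -2}, {"dx": 0, "dy": -0.066, "dz": 0.032, "twist": -3}, {"dx": 0, "dy": -0.092, "dz": 0.044, "twist": -4}, {"dx": 0, "dy": -0.118, "dz": 0.057, "twist": -5}, {"dx": 0, "dy": -0.144, "dz": 0.07, "twist": -6}, {"dx": 0, "dy": -0.17, "dz": 0.082, "twist": -7}, {"dx": 0, "dy": -0.196, "dz": 0.095, "twist": -8}, {"dx": 0, "dy": -0.222, "dz": 0.107, "twist": -9}, {"dx": 0, "dy": -0.248, "dz": 0.12, "twist": -10}, {"dx": 0, "dy": -0.274, "dz": 0.132, "twist": -11}, {"dx": 0, "dy": -0.298, "dz": 0.144, "twist": -12}, {"dx": 0, "dy": -0.322, "dz": 0.155, "twist": -13}, {"dx": 0, "dy": -0.342, "dz": 0.165, "twist": -14}, {"dx": 0, "dy": -0.356, "dz": 0.172, "twist": -14.4}, {"dx": 0, "dy": -0.364, "dz": 0.176, "twist": -14.4}, {"dx": 0, "dy": -0.364, "dz": 0.176, "twist": -14.4}, {"dx": 0, "dy": -0.364, "dz": 0.176, "twist": -14.4}, {"dx": 0, "dy": -0.364, "dz": 0.176, "twist": -14.4}]}}

```text
t: 21.85
eef_pos: [0.4045, 0.377, 0.1991]
ee_rot: [1.026, 1.57, -2.152]
force: [-0.7, -0.0, -2.1]
width: 0.0077
```

```bash
python3 - <<'E'
from h import *
S=arm.grab_frame("side")[:,:,::-1];T=arm.grab_frame("top")[:,:,::-1]
st((.405,.378,.0))
cv2.imwrite("pics/c20.png",np.hstack([cv2.resize(S[200:480,100:380],(400,400)),cv2.resize(T[100:340,100:340],(400,400))]))
E
```

```text
t 21.95 pos [0.4047 0.377  0.1994] tip [-0.  0. -1.] zyaw 3.105 q [ 1.1   0.16 -0.26 -0.   -1.15 -1.14] F [ 1.1  1.  -2.7] M [0.12 0.03 0.05] w 0.0077
tool delta [ 0.1994 -0.001  -0.0003]
```

View pics/c20.png

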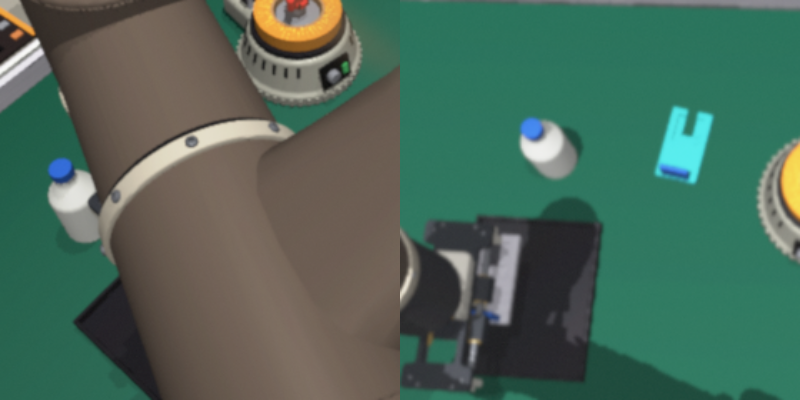

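The plate is over the tray, level and aligned, at top-view px (405,280). Lowering, slowly at the end.

{"api": "jog_arm", "payload": {"motion": [{"dx": 0.008, "dy": 0, "dz": 0, "twist": 0}, {"dx": 0.02, "dy": 0, "dz": 0, "twist": 0}, {"dx": 0.035, "dy": 0, "dz": 0, "twist": 0}, {"dx": 0.052, "dy": 0, "dz": 0, "twist": 0}, {"dx": 0.07, "dy": 0, "dz": 0, "twist": 0}, {"dx": 0.088, "dy": 0, "dz": 0, "twist": 0}, {"dx": 0.105, "dy": 0, "dz": 0, "twist": 0}, {"dx": 0.121, "dy": 0, "dz": 0, "twist": 0}, {"dx": 0.136, "dy": 0, "dz": 0, "twist": 0}, {"dx": 0.149, "dy": 0, "dz": 0, "twist": 0}, {"dx": 0.16, "dy": 0, "dz": 0, "twist": 0}, {"dx": 0.169, "dy": 0, "dz": 0, "twist": 0}, {"dx": 0.177, "dy": 0, "dz": 0, "twist": 0}, {"dx": 0.183, "dy": 0, "dz": 0, "twist": 0}, {"dx": 0.186, "dy": 0, "dz": 0, "twist": 0}, {"dx": 0.186, "dy": 0, "dz": 0, "twist": 0}]}}

```text
t: 23.28
eef_pos: [0.4044, 0.3776, 0.0127]
ee_rot: [1.108, 1.57, -2.069]
force: [0.4, 0.0, -3.1]
width: 0.0074
```

{"api": "jog_arm", "payload": {"motion": [{"dx": 0.002, "dy": 0, "dz": 0, "twist": 0}, {"dx": 0.004, "dy": 0, "dz": 0, "twist": 0}, {"dx": 0.006, "dy": 0, "dz": 0, "twist": 0}, {"dx": 0.008, "dy": 0, "dz": 0, "twist": 0}, {"dx": 0.009, "dy": 0, "dz": 0, "twist": 0}, {"dx": 0.009, "dy": 0, "dz": 0, "twist": 0}]}}

```text
t: 23.78
eef_pos: [0.4044, 0.3778, 0.0041]
ee_rot: [0.993, 1.571, -2.184]
force: [-0.2, 0.2, -1.8]
width: 0.0076
```

```bash
python3 - <<'E'
from h import *
S=arm.grab_frame("side")[:,:,::-1];T=arm.grab_frame("top")[:,:,::-1]
st((.405,.378,.0))
cv2.imwrite("pics/c21.png",np.hstack([cv2.resize(S[200:480,100:380],(400,400)),cv2.resize(T[210:350,110:250],(400,400))]))
E
```

```text
t 23.88 pos [0.4045 0.3779 0.0043] tip [ 0. -0. -1.] zyaw 3.106 q [ 1.11  0.37 -0.49  0.   -0.71 -1.14] F [ 0.5 -0.  -2.1] M [ 0.04  0.09 -0.03] w 0.008
tool delta [ 0.0043 -0.0001 -0.0005]
```

View pics/c21.png

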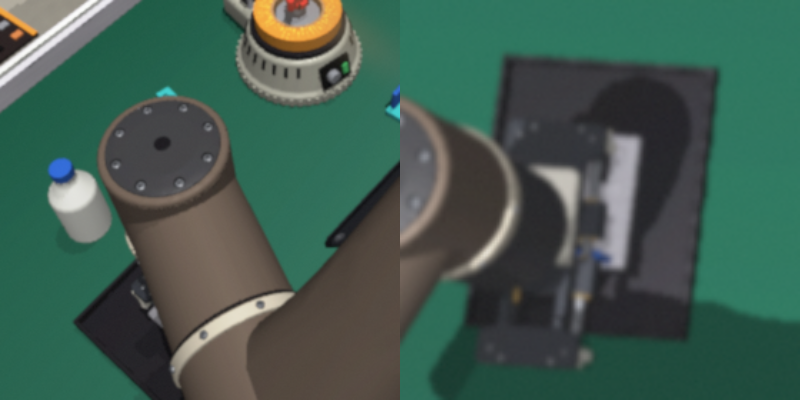

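Still hanging (Fz about -2 N). I'll lower 1 mm at a time until it touches.

{"api": "jog_arm", "payload": {"motion": [{"dx": 0.001, "dy": 0, "dz": 0, "twist": 0}, {"dx": 0.002, "dy": 0, "dz": 0, "twist": 0}, {"dx": 0.003, "dy": 0, "dz": 0, "twist": 0}, {"dx": 0.003, "dy": 0, "dz": 0, "twist": 0}]}}

```text
t: 24.22
eef_pos: [0.4044, 0.3778, 0.001]
ee_rot: [1.029, 1.57, -2.148]
force: [0.4, 0.1, -2.6]
width: 0.0075
```

{"api": "jog_arm", "payload": {"motion": [{"dx": 0.001, "dy": 0, "dz": 0, "twist": 0}, {"dx": 0.0015, "dy": 0, "dz": 0, "twist": 0}, {"dx": 0.0015, "dy": 0, "dz": 0, "twist": 0}]}}

```text
t: 24.47
eef_pos: [0.4045, 0.3779, -0.0003]
ee_rot: [1.276, 1.571, -1.901]
force: [0.1, -0.1, -1.8]
width: 0.0075
```

{"api": "jog_arm", "payload": {"motion": [{"dx": 0.0005, "dy": 0, "dz": 0, "twist": 0}, {"dx": 0.001, "dy": 0, "dz": 0, "twist": 0}, {"dx": 0.001, "dy": 0, "dz": 0, "twist": 0}]}}

```text
t: 24.72
eef_pos: [0.4045, 0.378, -0.0005]
ee_rot: [-2.602, 1.57, 0.504]
force: [-3.3, -1.4, 5.7]
width: 0.0077
```

{"api": "jog_arm", "payload": {"motion": [{"dx": 0.0005, "dy": 0, "dz": 0, "twist": 0}, {"dx": 0.001, "dy": 0, "dz": 0, "twist": 0}, {"dx": 0.001, "dy": 0, "dz": 0, "twist": 0}]}}

```text
t: 24.97
eef_pos: [0.4045, 0.378, -0.0005]
ee_rot: [-2.558, 1.57, 0.548]
force: [-6.6, -4.0, 16.5]
width: 0.0079
```

It has touched down. I'll ease the push and release.

{"api": "jog_arm", "payload": {"motion": [{"dx": -0.0015, "dy": 0, "dz": 0, "twist": 0}, {"dx": -0.0015, "dy": 0, "dz": 0, "twist": 0}]}}

```text
t: 25.13
eef_pos: [0.4046, 0.3782, -0.0002]
ee_rot: [-2.033, 1.57, 1.073]
force: [-0.5, 0.1, -3.4]
width: 0.0077
```

{"api": "jog_arm", "payload": {"motion": [{"dx": 0, "dy": 0, "dz": 0, "twist": 0}, {"dx": 0, "dy": 0, "dz": 0, "twist": 0}, {"dx": 0, "dy": 0, "dz": 0, "twist": 0}, {"dx": 0, "dy": 0, "dz": 0, "twist": 0}], "gripper": 0.034}}

```text
t: 25.47
eef_pos: [0.4046, 0.378, -0.0008]
ee_rot: [2.487, 1.571, -0.69]
force: [0.7, -0.5, 0.7]
width: 0.0289
```

{"api": "jog_arm", "payload": {"motion": [{"dx": -0.01, "dy": 0, "dz": 0, "twist": 0}, {"dx": -0.025, "dy": 0, "dz": 0, "twist": 0}, {"dx": -0.045, "dy": 0, "dz": 0, "twist": 0}, {"dx": -0.07, "dy": 0, "dz": 0, "twist": 0}, {"dx": -0.1, "dy": 0, "dz": 0, "twist": 0}, {"dx": -0.13, "dy": 0, "dz": 0, "twist": 0}, {"dx": -0.16, "dy": 0, "dz": 0, "twist": 0}, {"dx": -0.19, "dy": 0, "dz": 0, "twist": 0}, {"dx": -0.21, "dy": 0, "dz": 0, "twist": 0}]}}

```text
t: 26.22
eef_pos: [0.4051, 0.3784, 0.2135]
ee_rot: [-2.219, 1.567, 0.887]
force: [0.1, 0.8, 1.4]
width: 0.034
```

```bash
python3 - <<'E'
from h import *
S=arm.grab_frame("side")[:,:,::-1];T=arm.grab_frame("top")[:,:,::-1]
st()
cv2.imwrite("pics/c22.png",np.hstack([cv2.resize(S,(400,300)),cv2.resize(T,(400,300))]))
E
```

```text
t 26.32 pos [0.4059 0.3795 0.2144] tip [ 0.005  0.006 -1.   ] zyaw 3.106 q [ 1.11  0.15 -0.24  0.   -1.18 -1.14] F [-0.3 -0.4 -0.8] M [ 0.1  -0.12  0.02] w 0.0341
```

View pics/c22.png

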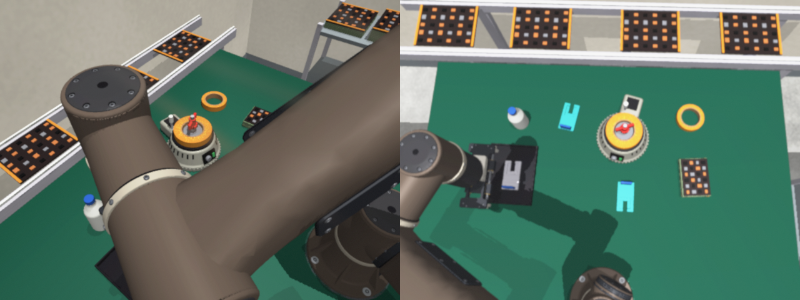

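The plate is released. I'll move the arm aside for a clear last look.

{"api": "jog_arm", "payload": {"motion": [{"dx": -0.02, "dy": -0.03, "dz": 0.02, "twist": 0}, {"dx": -0.02, "dy": -0.06, "dz": 0.045, "twist": 0}, {"dx": -0.02, "dy": -0.09, "dz": 0.07, "twist": 0}, {"dx": -0.02, "dy": -0.12, "dz": 0.09, "twist": 0}, {"dx": -0.02, "dy": -0.15, "dz": 0.11, "twist": 0}, {"dx": -0.02, "dy": -0.18, "dz": 0.13, "twist": 0}, {"dx": -0.02, "dy": -0.21, "dz": 0.15, "twist": 0}, {"dx": -0.02, "dy": -0.24, "dz": 0.17, "twist": 0}, {"dx": -0.02, "dy": -0.24, "dz": 0.17, "twist": 0}, {"dx": -0.02, "dy": -0.24, "dz": 0.17, "twist": 0}, {"dx": -0.02, "dy": -0.24, "dz": 0.17, "twist": 0}, {"dx": -0.02, "dy": -0.24, "dz": 0.17, "twist": 0}]}}

```text
t: 27.32
eef_pos: [0.2436, 0.623, 0.2294]
ee_rot: [1.597, 1.57, -1.581]
force: [0.3, 0.3, 0.2]
width: 0.0338
```

```bash
python3 - <<'E'
from h import *
S=arm.grab_frame("side")[:,:,::-1].copy();T=arm.grab_frame("top")[:,:,::-1].copy()
cv2.imwrite("pics/side9.png",S);cv2.imwrite("pics/top9.png",T)
st()
g=cv2.cvtColor(T,cv2.COLOR_BGR2HSV);m=((g[...,2]>115)&(g[...,1]<60)).astype(np.uint8);k=np.zeros_like(m);k[235:330,140:218]=1;m*=k
r=cv2.minAreaRect(big(m));print(r,[np.round(ray("top",p,.015),3)[:2] for p in cv2.boxPoints(r)])
for n,b in(("top",(320,170,395,245)),):
  for f in("top0","top9"):
    I=cv2.imread(f"pics/{f}.png")[:,:,::-1].copy();e=cv2.fitEllipse(cv2.convexHull(big(mask(I,"amber",b))));print(f,e,ray(n,e[0],.12))
for p in [("boards",(430,240,510,330)),("spare",(430,150,500,220)),("bottle",(160,160,215,215))]:
    b=p[1];print(p[0],np.abs(cv2.imread("pics/top0.png").astype(int)-T)[b[1]:b[3],b[0]:b[2]].mean())
a=cv2.resize(T[225:335,125:235],(400,400),interpolation=cv2.INTER_CUBIC);b=cv2.resize(T[150:260,305:415],(400,400),interpolation=cv2.INTER_CUBIC)
cv2.imwrite("pics/c23.png",np.hstack([a,b]))
E
```

```text
t 27.42 pos [0.2439 0.623  0.2297] tip [ 0.  0. -1.] zyaw 3.105 q [ 1.49  0.33  0.04  0.   -1.28 -1.53] F [ 0.3 -0.  -0. ] M [ 0.1  -0.05  0.02] w 0.0341
((177.8153839111328, 279.9769287109375), (28.155881881713867, 49.36582565307617), 7.125016689300537) [array([0.395, 0.412]), array([0.518, 0.41 ]), array([0.511, 0.338]), array([0.388, 0.343])]
top0 ((357.98876953125, 209.22689819335938), (57.2493896484375, 60.47212600708008), 104.77973175048828) [ 0.61927252 -0.06539118  0.12      ]
top9 ((357.92041015625, 209.41964721679688), (57.886905670166016, 60.335853576660156), 103.19579315185547) [ 0.61879357 -0.06523719  0.12      ]
boards 0.7417592592592592
spare 0.6995918367346938
bottle 0.7096418732782369
```

View pics/c23.png

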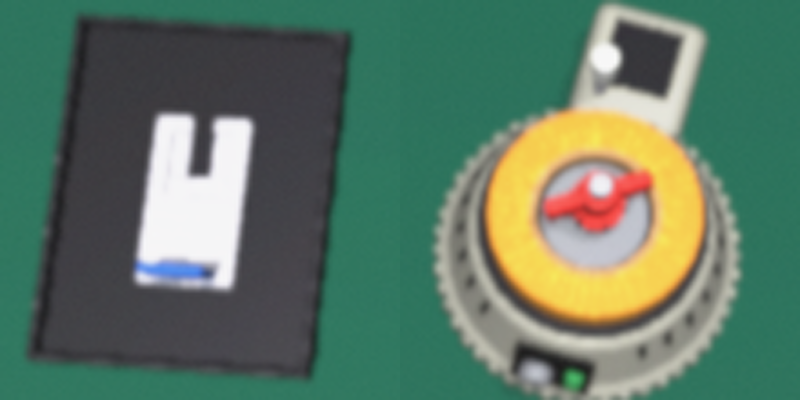

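View pics/side9.png

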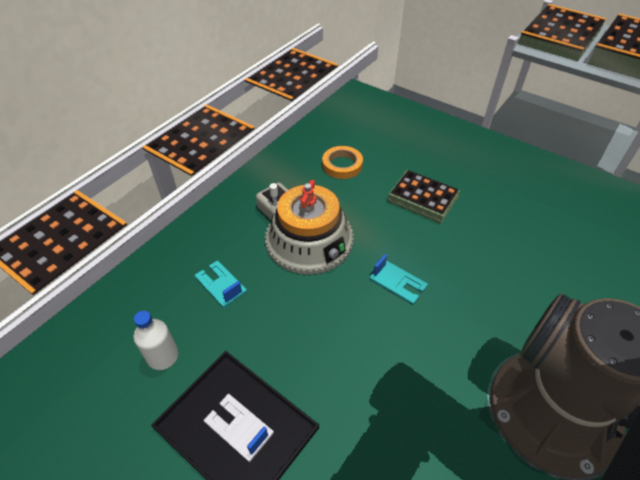

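The last look shows:
- **Plate:** flat in the tray with its tab up, at side-view px (240,427).
- **Roll:** centre unmoved to within 0.5 mm, at top-view px (358,209).
- **Nut:** wing direction fits about 5.7 rad.
- **Other things:** boards, spare roll and bottle unchanged.

Handing in.

```bash
python3 -c "
from station import arm
print(arm.job_done(), arm.get_state()['t'])"
```

```text
the job is handed in; nothing more can be done
the job is handed in; nothing more can be done
```

I backed the wing nut off clockwise to about 5.7 rad, drew the clamp plate out by its blue tab and set it down flat in the black tray. I handed the job in at about 27 s of the 61 s allowed; the system reports no verdict.

- **Nut:** I turned it in two strokes, both clockwise. The load stayed light, up to about 8 N on the tool and 0.12 N m about the axis. It was never pushed tighter. The 5.7 rad comes from the tool angle and the last top view.
- **Plate:** I gripped the tab at 50 N, drew it out 83 mm, carried it over, lowered it until it touched and released it. The last pictures show it flat, tab up and free, with its middle near (0.453, 0.376). The tray centre measured (0.456, 0.376).
- **Other things:** The tape roll's centre is unchanged to within about 0.5 mm. The boards, spare roll and bottle look the same as in the first pictures.
- **Disagreement:** The fingertips were about 33–35 mm higher than the stated tool geometry gives from the reported tool position. My first nudge therefore passed above the wings without touching. I corrected the height from the pictures and by feel, and the rest followed that.
- **Hard contact:** At set-down I pressed the plate into the tray with about 16 N for a moment before easing off and releasing.

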